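Put a lost spectacles case into the bolted lost-property box

ROBOT

A 6-joint arm with a two-finger parallel gripper is mounted at the origin on the work surface. World frame = base frame: x ahead of the robot, y to its left, z up, the work surface at z = 0. Lengths are in m, angles in rad, forces in N, time in s.
With the tool pointing down it reaches from about 0.275 to 0.725 m from the base axis. Payload 5.6 kg.
Tool frame: the origin (TCP) lies midway between the tips of the shut fingers; the grasp point (between the pads) lies manip.grasp_offset behind it (manip.grasp_offset is the distance from the TCP to the grasp point, in m); z points along the fingers, y is the direction in which the jaws open and shut (so a half turn about z gives the same grasp; the last joint's range is limited). The gripper opens to 85 mm and grips with 20 to 120 N. Pads are 22 mm wide; open, the fingers measure 114 mm over their backs; the gripper's body (76 mm by 85 mm) begins 54 mm behind the grasp point. The pads swing forward as they close: fully open they stand 13 mm farther back than shut.
Start: joints at [-1.019, 0.255, 0.108, 0, -1.424, -0.285], TCP at [0.145, -0.531, 0.231] pointing down, gripper open.
Joint ranges: [-2.95, 2.95], [-1.21, 1.97], [-1.09, 1.5], [-2.87, 1.71], [-2.94, -0.07], [-3.05, 3.05]. Speed limits (rad/s): [2.57, 2.57, 3.14, 3.14, 3.14, 3.14].

INTERFACE

Orientations are given as a 3x3 rotation matrix whose columns are the frame's x, y, z axes.
In Python, from rig import read_state, viewer, manip gives the robot as it stands.
- The arm moves only by the tool carry_out, never from a script. Its argument "increments" is a list of rows, each an object with "offset": the shift along the tool's x, y, z in mm, a list of three; "yaw": the turn about the tool's z in rad. A call has 1 to 5 rows; each row shifts and turns the commanded pose from where the row before left it, along the tool's axes as they then stand; what a row does not reach is not made up. A row lasts 1/10 s, in which the tool goes at most 50 mm and 8.59 degrees, less where a joint would pass 70% of its speed; a pose out of reach is approached as far as the arm can. A call is refused whole if a number of a shift passes 50 or a number of a turn 0.15, either way. A call with a gripper value outside its range is refused whole. "grip" is the closure, from -1 (fully open) to 1 (shut), set as the call begins (left out, the last holds). The fingers move at their own pace and stop on an object; "squeeze" is the grip in N (left out, the last holds). Time passes only in rows, so rows that do not move let the fingers close. It gives the time, the measured TCP pose, the force and the opening at its end, in the units of the state.
- read_state(): the state, without advancing time (a new reading comes with each control period).
- viewer.grab_frame(name): name is "scene" or "top" or "wrist"; returns (picture, depth): 400x640x3 uint8, red, green, blue; 400x640 float32, m along the optical axis (not along the pixel's ray), 0 where there is no reading.
- viewer.camera_info(name): a dict with "camera_matrix" (3x3 intrinsics, pixels), "k1" (the pictures are not rectified: a ray, as slopes to the right and down, at radius r is drawn at 1 + k1 r^2 times it, then the intrinsics apply), "extrinsics" (4x4, takes a point from world to camera coordinates). Camera axes: x right, y up, looking along -z (the intrinsics and any distortion apply to the point x, -y, -z); pixel columns grow to the right and rows downward; lengths in m; the calibration is good to about 2 mm. A picture is of the moment at which its call begins: read the wrist's pose just before it. camera_info takes no time and is no camera call; for the wrist camera it gives the pose at the moment of the call.
- manip.close_job(): hands the job in, once; it reports no verdict.
The state is a dict: "time_s": time; "joints": joint angles; "joint_velocities": joint speeds; "tau": joint torques, N m; "ee_pos": TCP position; "eef_rot": TCP orientation; "force": force on the tool from outside, world axes, zero at the start; "torque": the same for the moment, N m; "opening": opening from 0.0 (shut) to 1.0 (fully open).
Only numpy, scipy, OpenCV 4.12 (cv2) and the standard library are available. Lean on these libraries where they do the work, as an engineer would, in place of code of your own. Each camera call takes 0.05 s, during which the arm holds its last target.

TASK

A visitor has left a hard spectacles case on the counter. Draw back the slide bolt on the front of the lost-property box, push the case through the sprung flap so that it drops right inside and the flap swings shut behind it, then slide the bolt fully home again. Leave the other things on the counter where they are.

Things in the scene. Friction and masses are not known exactly. Their poses are not given: they have to be found in the camera images.
- glasses_case: Hard-shell spectacles case of plain brown colour, lying flat on the counter: 162 mm long, 56 mm wide, 38 mm high, about 0.14 kg, both ends rounded (half circles of radius 28 mm in plan, straight sides over the middle 106 mm), either end may go first. Origin at the centre of its underside, x along its length, z up.
- case_middle (a point): Centre of the spectacles case, 19 mm above its underside.
- drop_box: Lost-property box fixed to the counter: cream sheet steel (4 mm walls), clear roof, 310 mm wide, 280 mm deep, 159 mm high. Origin on the counter straight under the middle of the opening's sill; x points into the box, y to the left, z up. It fills x 0 to 280 mm, y -205 to +105 mm. The front is plumb up to the sill, then leans back at 45 degrees to the roof edge at x = 74 mm, z = 159 mm.
- sill_middle (a point): Middle of the sill, the lower edge of the opening, at box x = 0, z = 85 mm. The opening lies in the sloping face: 150 mm wide (box y -75 to +75 mm), from the sill up to the lintel. Behind the sill the box is empty down to its floor, 4 mm above the counter.
- lintel_middle (a point): Middle of the lintel, the upper edge of the opening, at box x = 65 mm, z = 150 mm.
- flap_middle (a point): Middle of the outer face of the flap, a 148 mm wide, 89 mm tall, 3 mm thick aluminium plate that fills the opening and hangs on a hinge along the lintel.
- flap (a joint): Angle of the flap in rad: 0 shut in the sloping face, grows as the lower edge swings into the box, at most 2.4. A light spring shuts it (about 0.5 N at its lower edge to start it, about 2.5 N when it lies on top of the case at about 2 rad). It moves only a hair while the bolt is behind it.
- bolt_grip (a point): Point in the finger grip of the slide bolt, 26 mm out from the sloping face, on the grip's axis; moves with it. The grip is a black block to the right of the opening, seen from the robot, that stands out 40 mm square to the 45-degree face; 14 mm thick along its sliding direction (box y), 24 mm wide up the slope.
- bolt_home_foot (a point): Fixed point on the sloping face where the middle of the grip's foot is when the bolt is home: box x = 25 mm, y = -112 mm, z = 110 mm.
- bolt (a joint): Travel of the slide bolt in m: 0 fully home (its steel tongue reaches 29 mm behind the flap and blocks it), grows as the grip is slid to box -y, away from the flap; at 0.030 the tongue is clear of the flap, 0.045 is the end of its travel. It stays where it is left; sliding takes about 3 N.
- stapler: Grey desk stapler, 150 x 36 x 55 mm, loose; not to be moved. Origin under its centre, x along it.
- tape_dispenser: Grey tape dispenser with a roll, 150 x 56 x 79 mm, loose; not to be moved. Origin under its centre, x along it.
- calculator: Off-white desk calculator, 155 x 105 x 24 mm, loose; not to be moved. Origin under its centre.
- self_inker: Self-inking stamp standing up, 66 x 42 x 92 mm, loose; not to be moved. Origin under its centre.
- ink_pad: Flat ink pad tin, 119 x 79 x 17 mm, loose; not to be moved. Origin under its centre.
There are look-alikes about, which are no part of the job. What is shaped like the glasses_case but blue or orange is not meant.

How it is judged:
On the way, in this order (a step that is already met when the one before it is completed fails the run):
1. the bolt is drawn back clear of the flap (value of joint bolt above 0.031 m), for 0.1 s.
2. the case goes in through the swung-open flap (value of joint flap above 0.6 rad and horizontal distance between case_middle and drop_box below 0.12 m and x of case_middle in the frame of drop_box above -0.03 m).
3. the case lies inside the box and the flap has shut behind it, before the bolt is put home (x of case_middle in the frame of drop_box between 0 and 0.28 m and y of case_middle in the frame of drop_box between -0.205 and 0.105 m and z of case_middle in the frame of drop_box below 0.07 m and value of joint flap below 0.06 rad and value of joint bolt above 0.02 m), for 0.1 s.
At the end, for the whole second after the job is handed in: The spectacles case lies at rest inside the box, its centre within the box's walls and less than 70 mm above the counter; the flap is shut (within 0.06 rad) and the bolt is home (within 5 mm of the end of its travel) (x of case_middle in the frame of drop_box between 0 and 0.28 m and y of case_middle in the frame of drop_box between -0.205 and 0.105 m and z of case_middle in the frame of drop_box below 0.07 m and value of joint flap below 0.06 rad and value of joint bolt below 0.005 m and linear speed of glasses_case below 0.02 m/s and angular speed of glasses_case below 0.2 rad/s); the robot touches nothing.
It fails at once if another thing on the counter is moved by more than 30 mm (distance of any of stapler, tape_dispenser, calculator, self_inker, ink_pad from where it was at the start of the episode above 0.03 m).
It also fails if it takes over 67 s, if anything falls off the work surface, if the arm or the gripper's body presses on something with over 40 N, if the wrist force passes 120 N, or if a joint passes its speed limit or range.

## Working session

There is one attempt and no reset: what is moved stays moved. The work goes in short steps, Python scripts to look and compute and a tool call to move; the robot and the scene stay as the last step left them, time stands still between calls to the robot, and variables do not carry over. Pictures are saved under pics/ and viewed, and the job is handed in when it is done.

Besides the shell and the picture viewer there is one more tool, called after "Call:" by a JSON object that holds its "op" and its "data". carry_out: Moves the arm, as the interface text tells. Its arguments: {"type":"object","properties":{"increments":{"type":"array","items":{"type":"object","properties":{"offset":{"type":"array","items":{"type":"number"}},"yaw":{"type":"number"}}}},"grip":{"type":"number"},"squeeze":{"type":"number"}},"required":["increments"]}

```bash
ls -la; mkdir -p pics; python3 - <<'E'
from rig import read_state, viewer, manip
import cv2, numpy as np
s=read_state(); print(s); print(manip.grasp_offset)
for n in ("scene","top"):
    p,d=viewer.grab_frame(n); np.savez(f'{n}0.npz',p=p,d=d)
    cv2.imwrite(f'pics/{n}0.png',p[:,:,::-1]); print(n,viewer.camera_info(n))
E
```

```text
total 12
drwxr-xr-x  3 agent agent 4096 Dec  7 14:01 .
drwxr-xr-x 23 root  root  4096 Dec  7 14:01 ..
drwxr-xr-x  2 agent agent 4096 Dec  7 14:01 pics
{'time_s': 0.0, 'joints': array([-1.01938721e+00,  2.55755963e-01,  1.06948575e-01, -4.75530932e-04,
       -1.42388293e+00, -2.84582847e-01]), 'joint_velocities': array([ 0.00071071,  0.00045522, -0.0007238 , -0.00117452,  0.00043501,
        0.00031898]), 'tau': array([ 3.88025255e-04, -3.86634314e+01,  2.37937886e+01,  5.36517397e+00,
       -6.20421531e-03, -1.23877032e-05]), 'ee_pos': array([ 0.14492716, -0.53003072,  0.23036879]), 'eef_rot': array([[-9.64631021e-01, -2.63603192e-01, -5.91540331e-04],
       [-2.63603843e-01,  9.64629232e-01,  1.85970044e-03],
       [ 8.03941236e-05,  1.94985704e-03, -9.99998096e-01]]), 'force': array([ 0.12272262, -0.4379095 ,  0.69536333]), 'torque': array([ 0.01414642, -0.00581525, -0.03852318]), 'opening': 0.9931364608126317}
0.0187
scene {'camera_matrix': array([[471.81965259,   0.        , 319.17727221],
       [  0.        , 471.81965259, 200.24120561],
       [  0.        ,   0.        ,   1.        ]]), 'k1': -0.09839042362869453, 'extrinsics': array([[ 0.71632009,  0.69775356,  0.00504975, -0.3828838 ],
       [-0.59574995,  0.60780253,  0.52503151,  0.22104074],
       [ 0.36327336, -0.379099  ,  0.85106781, -2.04873175],
       [ 0.        ,  0.        ,  0.        ,  1.        ]])}
top {'camera_matrix': array([[471.90557606,   0.        , 323.11983054],
       [  0.        , 471.90557606, 203.90167342],
       [  0.        ,   0.        ,   1.        ]]), 'k1': -0.13194354967442185, 'extrinsics': array([[-0.0096929 , -0.99977755, -0.01873215,  0.05050051],
       [ 0.98423405, -0.01284736,  0.17640372, -0.52838979],
       [-0.17660514, -0.01672695,  0.98413964, -1.57524832],
       [ 0.        ,  0.        ,  0.        ,  1.        ]])}
```

View pics/scene0.png

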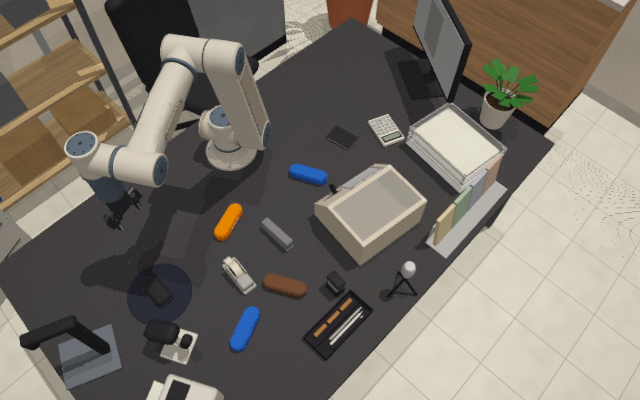

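View pics/top0.png

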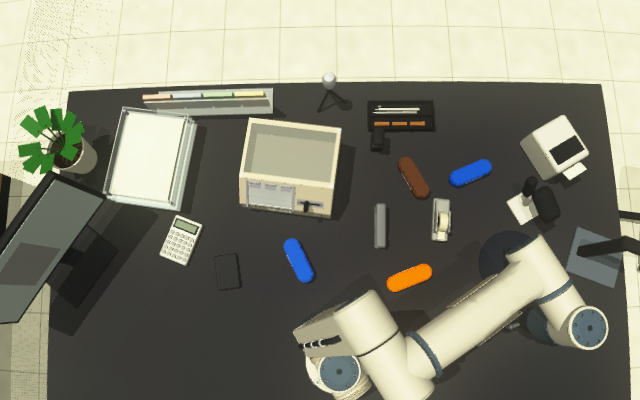

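Candidates in the top view are brown at (413,177), blue at (299,260) and (470,172), and orange at (409,278). The brown one matches the description. The box's bolt grip is near (306,206). Next I'll measure and check a close crop.

```bash
cat > h.py <<'E'
import numpy as np, cv2
from rig import read_state, viewer, manip
def dist(ci): return np.array([ci['k1'],0,0,0,0.])
F=np.diag([1,-1,-1.])
def project(ci,P):
    E=ci['extrinsics']; R=F@E[:3,:3]; t=F@E[:3,3]
    return cv2.projectPoints(np.asarray(P,float).reshape(-1,1,3),cv2.Rodrigues(R)[0],t,ci['camera_matrix'],dist(ci))[0].reshape(-1,2)
def rays(ci,uv):
    n=cv2.undistortPoints(np.asarray(uv,float).reshape(-1,1,2),ci['camera_matrix'],dist(ci)).reshape(-1,2)
    E=ci['extrinsics']; R=F@E[:3,:3]; t=F@E[:3,3]
    return -R.T@t, np.c_[n,np.ones(len(n))]@R
def at_z(ci,uv,z):
    o,d=rays(ci,uv); return o+d*((z-o[2])/d[:,2])[:,None]
def deproj(ci,uv,dep):
    uv=np.asarray(uv).reshape(-1,2)
    o,d=rays(ci,uv); return o+d*dep[uv[:,1].astype(int),uv[:,0].astype(int)][:,None]
def cloud(ci,dep):
    v,u=np.mgrid[0:400,0:640]; uv=np.c_[u.ravel(),v.ravel()]
    return deproj(ci,uv,dep).reshape(400,640,3)
E
python3 - <<'E'
from h import *
for n in ('top','scene'):
    z=np.load(n+'0.npz'); p,d=z['p'],z['d']; ci=viewer.camera_info(n)
    C=cloud(ci,d)
    hsv=cv2.cvtColor(p,cv2.COLOR_RGB2HSV)
    m=((hsv[...,0]<15)&(hsv[...,1]>100)&(hsv[...,2]<170)&(d>0)).astype(np.uint8)
    k,l,st,ce=cv2.connectedComponentsWithStats(m)
    for i in range(1,k):
        if st[i,4]>150:
            P=C[l==i]; T=P[P[:,2]>0.03]
            print(n,st[i],ce[i],np.round(np.percentile(P,[2,50,98],axis=0),3).tolist())
            if len(T)>50:
                r=cv2.minAreaRect(T[:,:2].astype(np.float32)*1000); print(r, 'top z',np.percentile(T[:,2],[50,95]))
p=np.load('top0.npz')['p']
a=cv2.resize(p[150:220,230:450],None,fx=3.6,fy=3.6,interpolation=cv2.INTER_CUBIC)
q=np.load('scene0.npz')['p']
b=cv2.resize(q[150:310,240:440],None,fx=3.6,fy=3.6,interpolation=cv2.INTER_CUBIC)
cv2.imwrite('pics/ct0.png',a[:,:,::-1]);cv2.imwrite('pics/cs0.png',b[:,:,::-1])
E
```

```text
top [398 157  32  42 687] [413.20087336 177.34643377] [[0.555, -0.319, 0.007], [0.622, -0.273, 0.036], [0.691, -0.224, 0.045]]
((624.2444458007812, -272.0718994140625), (158.89706420898438, 56.61101531982422), 29.024934768676758) top z [0.03707061 0.04351732]
scene [327   0  46  29 955] [347.88481675  10.75078534] [[-0.932, 1.554, -0.704], [-0.743, 1.611, -0.524], [-0.66, 1.785, -0.407]]
scene [376   0  48  50 782] [398.2826087   18.95140665] [[-0.636, 1.801, -0.676], [-0.438, 1.824, -0.549], [-0.221, 1.846, -0.329]]
scene [ 450    0  186  102 6766] [539.37732782  37.0608927 ] [[0.044, 1.807, -0.603], [0.559, 1.826, -0.14], [0.849, 2.203, 0.209]]
((535.96484375, 1625.864013671875), (1566.9886474609375, 502.1758117675781), 74.5407943725586) top z [0.10966833 0.22331795]
scene [518  83  52  45 661] [545.4387292  105.95763994] [[0.646, 1.806, -0.675], [0.767, 1.827, -0.554], [0.85, 1.999, -0.389]]
scene [486  93  27  18 151] [495.8013245  103.02649007] [[0.66, 0.902, 0.116], [0.707, 0.931, 0.123], [0.773, 0.964, 0.131]]
((717.5081176757812, 934.4508056640625), (67.33330535888672, 120.3368911743164), 88.4658432006836) top z [0.12327948 0.12961959]
scene [263 273  44  25 684] [284.62426901 285.23099415] [[0.561, -0.322, 0.006], [0.631, -0.277, 0.037], [0.697, -0.23, 0.047]]
((627.771484375, -273.67242431640625), (159.2618408203125, 55.6661376953125), 28.302581787109375) top z [0.03748489 0.04479501]
```

```bash
python3 - <<'E'
from h import *
z=np.load('top0.npz'); p,d=z['p'],z['d']; ci=viewer.camera_info('top'); C=cloud(ci,d)
# print world for key pixels
for uv in [(413,177),(299,260),(470,172),(409,278),(380,226),(441,219),(306,206),(250,120),(340,127),(333,215),(241,205),(180,240),(227,271),(376,140)]:
    print(uv,np.round(C[uv[1],uv[0]],3))
# box roof / walls points
m=(C[...,2]>0.14)&(C[...,2]<0.18); m[:, :225]=0; m[:,360:]=0; m[:100]=0;m[225:]=0
P=C[m]; print(len(P)); r=cv2.minAreaRect(P[:,:2].astype(np.float32)*1000); print(r,np.round(cv2.boxPoints(r)))
E
```

```text
(413, 177) [ 0.622 -0.271  0.038]
(299, 260) [0.338 0.128 0.042]
(470, 172) [ 0.638 -0.474  0.041]
(409, 278) [ 0.273 -0.244  0.034]
(380, 226) [ 0.449 -0.148  0.054]
(441, 219) [ 0.467 -0.352  0.078]
(306, 206) [0.505 0.098 0.144]
(250, 120) [0.796 0.284 0.16 ]
(340, 127) [ 0.822 -0.019  0.002]
(333, 215) [0.497 0.011 0.005]
(241, 205) [ 0.538  0.338 -0.001]
(180, 240) [0.411 0.547 0.027]
(227, 271) [0.303 0.379 0.02 ]
(376, 140) [ 0.74  -0.14   0.096]
6374
((646.4578247070312, 154.99732971191406), (313.19586181640625, 283.23638916015625), 81.80497741699219) [[484.  20.]
 [764. -20.]
 [809. 290.]
 [529. 330.]]
```

View pics/ct0.png

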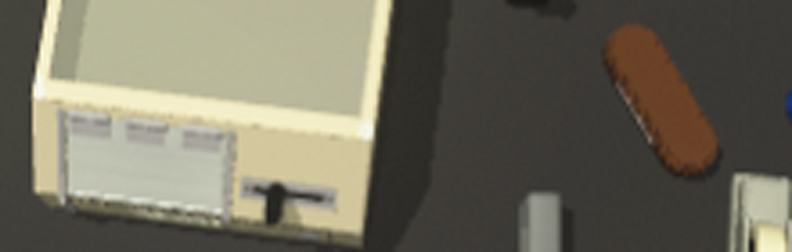

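View pics/cs0.png

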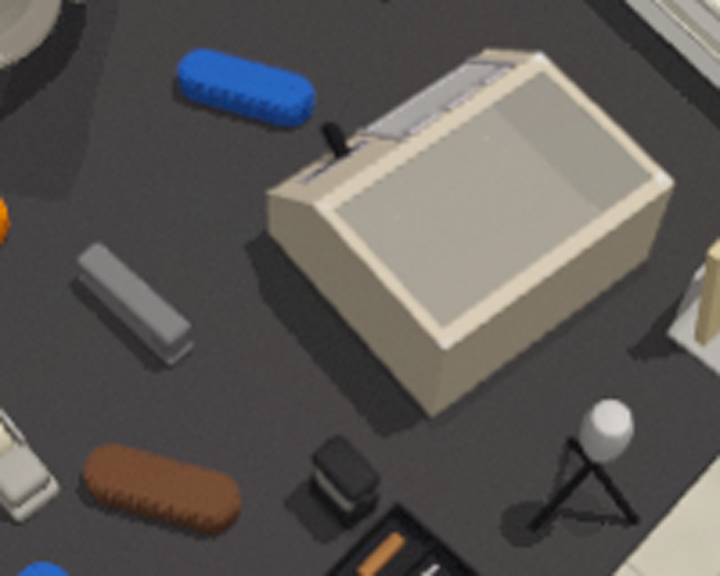

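```bash
cat > box.py <<'E'
from h import *
from scipy.optimize import least_squares
Cs={}
for n in ('top','scene'):
    z=np.load(n+'0.npz'); Cs[n]=cloud(viewer.camera_info(n),z['d'])
def tobox(P,q):
    c,s=np.cos(q[2]),np.sin(q[2]); d=P[...,:2]-q[:2]
    return np.stack([d[...,0]*c+d[...,1]*s,-d[...,0]*s+d[...,1]*c,P[...,2]],-1)
def sel(q):
    out=[]
    for n in Cs:
        B=tobox(Cs[n].reshape(-1,3),q); x,y,z=B.T
        W=Cs[n].reshape(-1,3)
        back=(abs(x-.28)<.02)&(y>-.18)&(y<.08)&(z>.03)&(z<.14)
        right=(abs(y+.205)<.02)&(x>.1)&(x<.26)&(z>.03)&(z<.14)
        slope=(abs((z-.085)-x)<.025)&(x>.012)&(x<.06)&(((y>-.195)&(y<-.15))|((y>.082)&(y<.1)))
        fro=(abs(x)<.02)&(y>-.19)&(y<.09)&(z>.02)&(z<.07)
        print(n,back.sum(),right.sum(),slope.sum(),fro.sum(), np.median(B[back][:,0]) if back.any() else 0,np.median(B[right][:,1]) if right.any() else 0,np.median((B[slope][:,2]-.085-B[slope][:,0])) if slope.any() else 0)
        out.append((W[back],W[right],W[slope],W[fro]))
    return out
q=np.array([.517,.2255,-.142])
for it in range(3):
    S=sel(q)
    def res(q):
        r=[]
        for b,rr,sl,f in S:
            r+=[tobox(b,q)[:,0]-.28 if len(b) else [],tobox(rr,q)[:,1]+.205 if len(rr) else []]
            if len(sl):
                B=tobox(sl,q); r.append((B[:,2]-.085-B[:,0])/1.414)
        return np.concatenate(r)
    q=least_squares(res,q,loss='soft_l1',f_scale=.003).x; print(q,np.degrees(q[2]))
np.save('q.npy',q)
E
cat > ov.py <<'E'
from h import *
q=np.load('q.npy')
def toworld(B,q=q):
    B=np.atleast_2d(np.asarray(B,float)); c,s=np.cos(q[2]),np.sin(q[2])
    return np.c_[q[0]+c*B[:,0]-s*B[:,1],q[1]+s*B[:,0]+c*B[:,1],B[:,2]]
prof=[(0,0),(.28,0),(.28,.159),(.074,.159),(0,.085)]
L=[]
for y in (-.205,.105):
    L+= [((a[0],y,a[1]),(b[0],y,b[1])) for a,b in zip(prof,prof[1:]+prof[:1])]
L+=[((a[0],-.205,a[1]),(a[0],.105,a[1])) for a in prof]
L+=[((0,-.075,.085),(.065,-.075,.15)),((0,.075,.085),(.065,.075,.15)),((.065,-.075,.15),(.065,.075,.15))]
g=.7071*.04
L+=[((.025,-.112,.110),(.025-g,-.112,.110+g))]
def overlay(p,ci,s=4):
    im=cv2.resize(p,None,fx=s,fy=s,interpolation=cv2.INTER_CUBIC)
    for a,b in L:
        u=(project(ci,toworld([a,b]))+.5)*s
        cv2.line(im,tuple(int(t) for t in u[0]),tuple(int(t) for t in u[1]),(255,0,0),1)
    return im
E
python3 box.py; python3 - <<'E'
from ov import *
s=4
a=overlay(np.load('top0.npz')['p'],viewer.camera_info('top'))[100*s:230*s,225*s:355*s]
b=overlay(np.load('scene0.npz')['p'],viewer.camera_info('scene'))[155*s:275*s,305*s:435*s]
cv2.imwrite('pics/ot.png',a[:,:,::-1]);cv2.imwrite('pics/os.png',b[:,:,::-1])
print(toworld([[0,0,0],[.025,-.112,.11],[.025-.026*.707,-.112,.11+.026*.707]]))
E
```

```text
top 0 36 329 191 0 -0.20755888483219392 0.000788253759860684
scene 558 426 87 0 0.27868695304759916 -0.2057723429392671 -9.028462812159244e-05
[ 0.51522314  0.22371768 -0.1357172 ] -7.7760226748943735
top 0 36 316 190 0 -0.20671894233329088 -0.00031651507450242145
scene 558 426 87 0 0.28001387661109617 -0.20488310505722088 -0.0007945392856736552
[ 0.51520667  0.22368402 -0.13552085] -7.764772885682867
top 0 36 316 190 0 -0.20671780494972541 -0.00031787316858056594
scene 558 426 87 0 0.2800025985152711 -0.20488786910811285 -0.0007910598313128903
[ 0.51520667  0.22368402 -0.13552085] -7.764772885682867
[[0.51520667 0.22368402 0.        ]
 [0.52484553 0.10933327 0.11      ]
 [0.50663207 0.1118168  0.128382  ]]
```

View pics/ot.png

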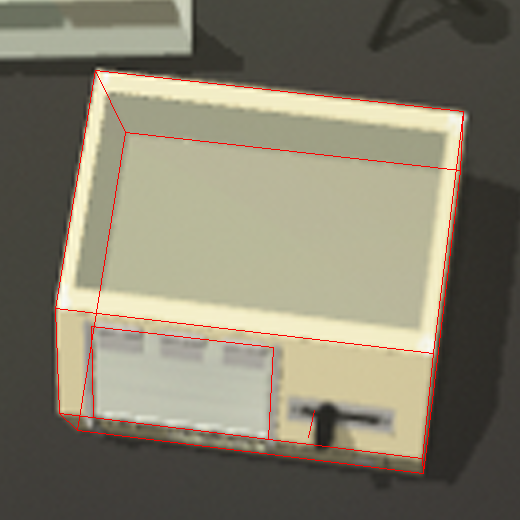

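View pics/os.png

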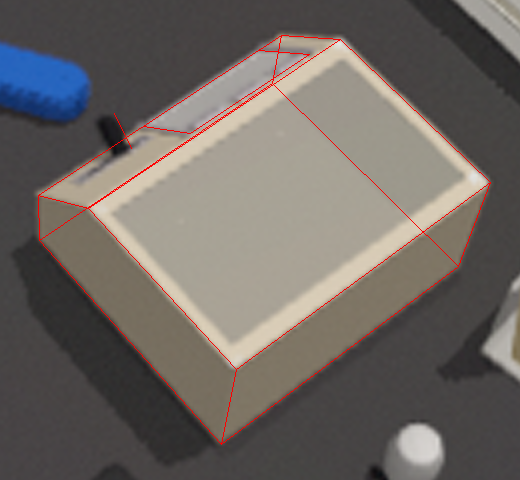

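The overlay fits the box walls to within a pixel. The grip sits about 10 mm towards -y of its home point, so I'll measure it, along with the tape dispenser and the clearances near the case.

```bash
python3 - <<'E'
from h import *
from box import tobox,Cs
q=np.load('q.npy')
for n in Cs:
    p=np.load(n+'0.npz')['p']; B=tobox(Cs[n],q); x,y,z=B[...,0],B[...,1],B[...,2]
    m=(y>-.19)&(y<-.08)&(x>-.03)&(x<.06)&((z-.085-x)/1.414>.012)&(z<.16)
    P=B[m]; print(n,'grip',m.sum(),np.round(np.percentile(P,[5,50,95],axis=0),4).tolist(), 'pix',np.argwhere(m).mean(0)[::-1])
    W=Cs[n]; 
    for nm,c in (('stapler',(.449,-.148)),('disp',(.467,-.352)),('case',(.626,-.273)),('black',(.74,-.14))):
        m=(np.hypot(W[...,0]-c[0],W[...,1]-c[1])<.1)&(W[...,2]>.012)&(W[...,2]<.11)
        if nm=='disp': m&=W[...,1]<-.3; m&=W[...,0]<.56
        if nm=='stapler': m&=(abs(W[...,1]+.148)<.04)
        P=W[m]; r=cv2.minAreaRect(P[:,:2].astype(np.float32)*1000); print(n,nm,len(P),np.round(r[0]),np.round(r[1]),round(r[2]),'zmax',P[:,2].max().round(3), np.round(cv2.boxPoints(r)).tolist())
E
```

```text
top 0 36 329 191 0 -0.20755888483219392 0.000788253759860684
scene 558 426 87 0 0.27868695304759916 -0.2057723429392671 -9.028462812159244e-05
[ 0.51522314  0.22371768 -0.1357172 ] -7.7760226748943735
top 0 36 316 190 0 -0.20671894233329088 -0.00031651507450242145
scene 558 426 87 0 0.28001387661109617 -0.20488310505722088 -0.0007945392856736552
[ 0.51520667  0.22368402 -0.13552085] -7.764772885682867
top 0 36 316 190 0 -0.20671780494972541 -0.00031787316858056594
scene 558 426 87 0 0.2800025985152711 -0.20488786910811285 -0.0007910598313128903
[ 0.51520667  0.22368402 -0.13552085] -7.764772885682867
top grip 46 [[-0.0068, -0.1316, 0.1248], [0.0063, -0.1254, 0.1378], [0.0217, -0.1189, 0.1456]] pix [305.91304348 206.52173913]
top stapler 443 [ 452. -152.] [ 44. 154.] 84 zmax 0.066 [[373.0, -166.0], [526.0, -182.0], [531.0, -138.0], [378.0, -122.0]]
top disp 712 [ 477. -349.] [104. 154.] 83 zmax 0.086 [[394.0, -390.0], [547.0, -410.0], [560.0, -307.0], [407.0, -288.0]]
top case 702 [ 629. -287.] [159. 101.] 22 zmax 0.05 [[536.0, -270.0], [575.0, -364.0], [722.0, -303.0], [684.0, -209.0]]
top black 394 [ 782. -147.] [101. 117.] 61 zmax 0.103 [[706.0, -163.0], [809.0, -220.0], [857.0, -131.0], [755.0, -75.0]]
scene grip 42 [[-0.004, -0.1308, 0.1186], [0.0106, -0.1269, 0.134], [0.0229, -0.1176, 0.145]] pix [332.5        187.57142857]
scene stapler 385 [ 456. -153.] [ 38. 151.] 90 zmax 0.065 [[381.0, -171.0], [532.0, -172.0], [532.0, -134.0], [381.0, -133.0]]
scene disp 641 [ 477. -343.] [ 99. 154.] 84 zmax 0.087 [[395.0, -385.0], [549.0, -400.0], [558.0, -301.0], [405.0, -286.0]]
scene case 671 [ 627. -274.] [149. 101.] 56 zmax 0.05 [[543.0, -307.0], [627.0, -364.0], [711.0, -241.0], [627.0, -184.0]]
scene black 428 [ 759. -158.] [160. 137.] 7 zmax 0.103 [[671.0, -100.0], [687.0, -235.0], [846.0, -217.0], [830.0, -81.0]]
```

Call:
{"op": "carry_out", "data": {"increments": [{"offset": [-40, 20, -10], "yaw": 0.1}, {"offset": [-40, 30, -10], "yaw": 0.1}, {"offset": [-30, 40, 0], "yaw": 0.1}, {"offset": [-30, 40, 0], "yaw": 0.1}, {"offset": [-30, 40, 0], "yaw": 0.0}]}}

```text
time_s: 0.6
ee_pos: [0.3062, -0.3467, 0.2511]
eef_rot: [[-0.991, 0.136, 0.0], [0.136, 0.991, 0.0], [-0.0, 0.0, -1.0]]
force: [2.1, -0.8, -0.1]
opening: 1.003
```

Call:
{"op": "carry_out", "data": {"increments": [{"offset": [-14, 47, 0]}, {"offset": [-14, 47, 0]}, {"offset": [-14, 47, 0]}, {"offset": [-14, 47, 0]}, {"offset": [-14, 47, 0]}]}}

```text
validation failed for argument at $.in...
```

Call:
{"op": "carry_out", "data": {"increments": [{"offset": [-14, 47, 0]}, {"offset": [-14, 47, 0]}, {"offset": [-14, 45, 0]}, {"offset": [-14, 40, 0]}, {"offset": [0, 20, 0]}]}}

```text
validation failed for argument at $.in...
```

```bash
python3 - <<'E'
from ov import *
s=read_state(); ci=viewer.camera_info('wrist'); p,d=viewer.grab_frame('wrist')
np.savez('w1.npz',p=p,d=d); im=cv2.cvtColor(p,cv2.COLOR_RGB2BGR)
for a,b in L:
    u=project(ci,toworld([a,b])); cv2.line(im,tuple(int(t) for t in u[0]),tuple(int(t) for t in u[1]),(0,0,255),1)
cv2.imwrite('pics/w1.png',im); print(s['ee_pos'],s['joints'],ci)
C=cloud(ci,d); from box import tobox
q=np.load('q.npy'); B=tobox(C,q);x,y,z=B[...,0],B[...,1],B[...,2]
m=(y>-.19)&(y<-.08)&(x>-.03)&(x<.06)&((z-.085-x)/1.414>.012)&(z<.16)
P=B[m]; print('grip',m.sum(),np.round(np.percentile(P,[2,50,98],axis=0),4).tolist())
E
```

```text
[ 0.30616745 -0.34665604  0.2511002 ] [-5.07187033e-01  7.47146484e-02 -6.09474383e-02 -2.64105158e-04
 -1.43506920e+00 -1.20002391e+00] {'camera_matrix': array([[340.7846279 ,   0.        , 319.01649064],
       [  0.        , 340.7846279 , 192.40516252],
       [  0.        ,   0.        ,   1.        ]]), 'k1': 0.005073070995743924, 'extrinsics': array([[ 1.36246224e-01,  9.90674721e-01, -7.50939781e-04,
         3.03094271e-01],
       [-9.51442712e-01,  1.30639416e-01, -2.78729454e-01,
         3.78388290e-01],
       [-2.76032122e-01,  3.86903117e-02,  9.60369370e-01,
        -2.98800239e-01],
       [ 0.00000000e+00,  0.00000000e+00,  0.00000000e+00,
         1.00000000e+00]])}
top 0 36 329 191 0 -0.20755888483219392 0.000788253759860684
scene 558 426 87 0 0.27868695304759916 -0.2057723429392671 -9.028462812159244e-05
[ 0.51522314  0.22371768 -0.1357172 ] -7.7760226748943735
top 0 36 316 190 0 -0.20671894233329088 -0.00031651507450242145
scene 558 426 87 0 0.28001387661109617 -0.20488310505722088 -0.0007945392856736552
[ 0.51520667  0.22368402 -0.13552085] -7.764772885682867
t
[... 189 characters left out ...]
772885682867Traceback (most recent call last):
  File "<stdin>", line 10, in <module>
    return _quantile_unchecked(
        a, q, axis, out, overwrite_input, method, keepdims, weights)
    return _ureduce(a,
                    func=_quantile_ureduce_func,
    ...<5 lines>...
                    overwrite_input=overwrite_input,
                    method=method)
    r = func(a, **kwargs)
    result = _quantile(arr,
                       quantiles=q,
    ...<2 lines>...
                       out=out,
                       weights=wgt)
    slices_having_nans = np.isnan(arr[-1, ...])
                                  ~~~^^^^^^^^^
IndexError: index -1 is out of bounds for axis 0 with size 0
```

View pics/w1.png

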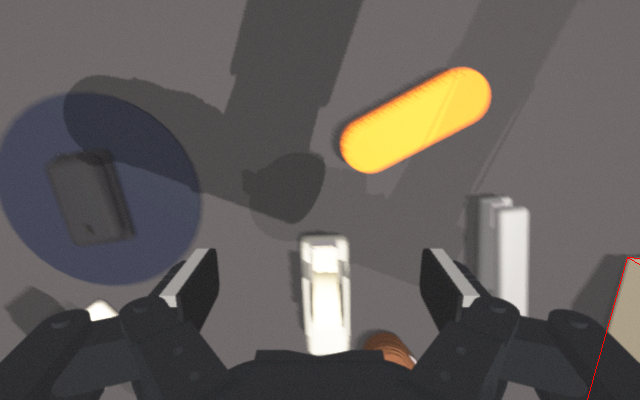

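The wrist picture shows the dispenser at (325,300), the orange look-alike at (415,120) and the stapler at (510,260). The move was refused because the rows need a yaw entry, so I'll send it again with one.

Call:
{"op": "carry_out", "data": {"increments": [{"offset": [-14, 47, 0], "yaw": 0}, {"offset": [-14, 47, 0], "yaw": 0}, {"offset": [-14, 47, 0], "yaw": 0}, {"offset": [-14, 47, 0], "yaw": 0}, {"offset": [-14, 47, 0], "yaw": 0}]}}

```text
time_s: 1.15
ee_pos: [0.4065, -0.1231, 0.251]
eef_rot: [[-0.991, 0.133, -0.0], [0.133, 0.991, 0.0], [0.0, 0.0, -1.0]]
force: [2.3, -0.8, -0.0]
opening: 0.999
```

Call:
{"op": "carry_out", "data": {"increments": [{"offset": [-14, 47, 0], "yaw": 0}, {"offset": [-14, 47, 0], "yaw": 0}, {"offset": [-14, 47, 0], "yaw": 0}, {"offset": [-14, 47, 0], "yaw": 0}, {"offset": [-8, 45, 0], "yaw": 0}]}}

```text
time_s: 1.65
ee_pos: [0.5012, 0.0995, 0.2505]
eef_rot: [[-0.991, 0.132, -0.001], [0.132, 0.991, -0.0], [0.001, -0.0, -1.0]]
force: [0.6, 0.0, -0.5]
opening: 1.002
```

```bash
sed -i 's/^q=np.array/if __name__!="__main__": raise_=1\nq=np.array/' box.py; python3 - <<'E'
import re
t=open('box.py').read().split('def sel')[0]
open('bx.py','w').write(t.replace("from scipy.optimize import least_squares\n",""))
E
cat > look.py <<'E'
import sys
from ov import *
from bx import tobox
n=sys.argv[1]
s=read_state(); ci=viewer.camera_info('wrist'); p,d=viewer.grab_frame('wrist')
np.savez(n+'.npz',p=p,d=d); im=cv2.cvtColor(p,cv2.COLOR_RGB2BGR)
for a,b in L:
    u=project(ci,toworld([a,b])); 
    if abs(u).max()<3000: cv2.line(im,tuple(int(t) for t in u[0]),tuple(int(t) for t in u[1]),(0,0,255),1)
cv2.imwrite(f'pics/{n}.png',im); print(s['ee_pos'],s['joints'],s['opening'])
C=cloud(ci,d)
B=tobox(C,q);x,y,z=B[...,0],B[...,1],B[...,2]
m=(d>0)&(y>-.19)&(y<-.08)&(x>-.03)&(x<.06)&((z-.085-x)/1.414>.012)&(z<.16)
P=B[m]
if len(P): print('grip',m.sum(),np.round(np.percentile(P,[2,50,98],axis=0),4).tolist())
E
python3 look.py w2
```

```text
[0.50116126 0.09951091 0.25053955] [ 5.02930107e-01  1.72811499e-01  5.15279366e-02 -8.82090666e-05
 -1.45040107e+00 -2.20645857e+00] 1.0018627673423588
grip 750 [[-0.01, -0.1311, 0.1262], [0.0026, -0.124, 0.1364], [0.0226, -0.1168, 0.1439]]
```

View pics/w2.png

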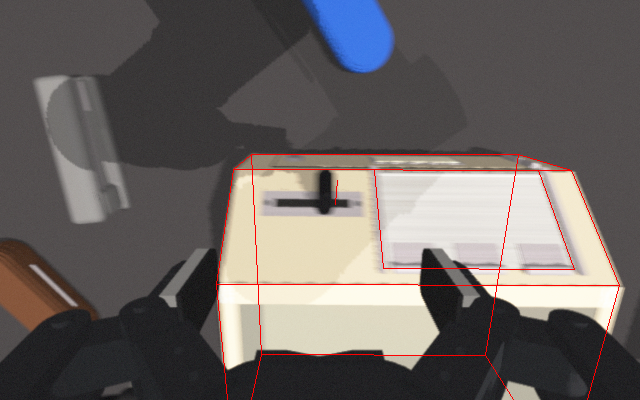

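Grip at (325,192) in the wrist picture, box y ≈ -0.124, so the bolt travel is about 12 mm. The overlay agrees. I'll descend with the jaws either side of it.

Call:
{"op": "carry_out", "data": {"increments": [{"offset": [0, 0, 45], "yaw": 0}, {"offset": [0, 0, 45], "yaw": 0}, {"offset": [0, 0, 28], "yaw": 0}, {"offset": [0, 0, 20], "yaw": 0}, {"offset": [0, 0, 0], "yaw": 0}]}}

```text
time_s: 2.2
ee_pos: [0.4983, 0.0965, 0.1099]
eef_rot: [[-0.991, 0.133, -0.007], [0.133, 0.991, -0.003], [0.006, -0.003, -1.0]]
force: [-1.2, -0.0, 0.1]
opening: 0.999
```

Call:
{"op": "carry_out", "data": {"increments": [{"offset": [0, 0, 0], "yaw": 0}, {"offset": [0, 0, 0], "yaw": 0}, {"offset": [0, 0, 0], "yaw": 0}, {"offset": [0, 0, 0], "yaw": 0}, {"offset": [0, 0, 0], "yaw": 0}], "grip": 1, "squeeze": 30}}

```text
time_s: 2.7
ee_pos: [0.5012, 0.0979, 0.1138]
eef_rot: [[-0.991, 0.133, 0.001], [0.133, 0.991, 0.001], [-0.001, 0.001, -1.0]]
force: [-2.4, 0.8, 8.5]
opening: 0.155
```

The opening reads 13 mm, so the grip is held. Drawing the bolt about 28 mm towards -y.

Call:
{"op": "carry_out", "data": {"increments": [{"offset": [0, -6, 0], "yaw": 0}, {"offset": [0, -8, 0], "yaw": 0}, {"offset": [0, -8, 0], "yaw": 0}, {"offset": [0, -6, 0], "yaw": 0}, {"offset": [0, 0, 0], "yaw": 0}]}}

```text
time_s: 3.2
ee_pos: [0.497, 0.0687, 0.1139]
eef_rot: [[-0.991, 0.133, 0.001], [0.133, 0.991, -0.0], [-0.001, 0.0, -1.0]]
force: [-2.4, 0.7, 5.5]
opening: 0.158
```

```bash
python3 look.py w3
```

```text
[0.49697273 0.06873868 0.11385178] [ 4.50567125e-01  2.29809456e-01 -2.34050255e-01  4.36136598e-04
 -1.10633121e+00 -2.15540376e+00] 0.1582755029382334
grip 7012 [[-0.0105, -0.1813, 0.1202], [-0.0042, -0.1568, 0.1414], [0.0159, -0.1318, 0.1596]]
```

View pics/w3.png

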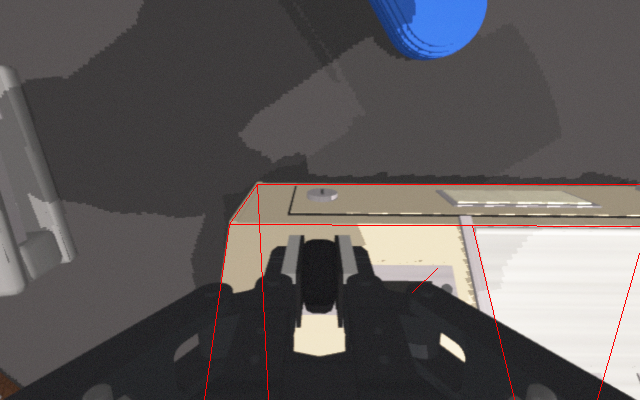

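Bolt drawn: the TCP at box y = -0.156 means about 44 mm of travel. The grip shows at (320,275) between the pads. I'll release, lift and go above the case.

Call:
{"op": "carry_out", "data": {"increments": [{"offset": [0, 0, 0], "yaw": 0}, {"offset": [0, 0, 0], "yaw": 0}, {"offset": [0, 0, 0], "yaw": 0}, {"offset": [0, 0, -40], "yaw": 0}, {"offset": [0, 0, -50], "yaw": 0}], "grip": -1}}

```text
time_s: 3.75
ee_pos: [0.4953, 0.0691, 0.2019]
eef_rot: [[-0.991, 0.133, -0.006], [0.133, 0.991, -0.002], [0.006, -0.003, -1.0]]
force: [2.5, 0.6, 0.4]
opening: 0.981
```

Call:
{"op": "carry_out", "data": {"increments": [{"offset": [0, -20, -40], "yaw": 0}, {"offset": [-20, -45, 0], "yaw": 0}, {"offset": [-20, -45, 0], "yaw": 0}, {"offset": [-20, -45, 0], "yaw": 0}, {"offset": [-20, -45, 0], "yaw": 0}]}}

```text
time_s: 4.25
ee_pos: [0.5499, -0.141, 0.243]
eef_rot: [[-0.991, 0.132, -0.0], [0.132, 0.991, 0.0], [0.0, -0.0, -1.0]]
force: [0.3, 0.8, 0.6]
opening: 1.004
```

Call:
{"op": "carry_out", "data": {"increments": [{"offset": [-20, -45, 0], "yaw": 0}, {"offset": [-18, -40, 0], "yaw": 0}, {"offset": [0, -20, 0], "yaw": -0.15}, {"offset": [0, -20, 0], "yaw": -0.15}, {"offset": [0, 0, 0], "yaw": -0.15}]}}

```text
time_s: 4.75
ee_pos: [0.5733, -0.2708, 0.2419]
eef_rot: [[-0.949, -0.315, -0.002], [-0.315, 0.949, -0.0], [0.002, 0.0, -1.0]]
force: [-0.2, 0.5, -0.3]
opening: 1.002
```

Call:
{"op": "carry_out", "data": {"increments": [{"offset": [0, 0, 0], "yaw": -0.15}, {"offset": [0, 0, 0], "yaw": -0.04}, {"offset": [0, 0, 0], "yaw": 0}]}}

```text
time_s: 5.05
ee_pos: [0.5737, -0.2684, 0.2425]
eef_rot: [[-0.874, -0.485, -0.001], [-0.485, 0.874, 0.0], [0.001, 0.001, -1.0]]
force: [-0.3, -0.5, 0.2]
opening: 0.999
```

```bash
cat > look2.py <<'E'
import sys
from ov import *
from bx import tobox
n=sys.argv[1]
s=read_state(); ci=viewer.camera_info('wrist'); p,d=viewer.grab_frame('wrist')
np.savez(n+'.npz',p=p,d=d,E=ci['extrinsics']); cv2.imwrite(f'pics/{n}.png',p[:,:,::-1]); print(s['ee_pos'],s['eef_rot'][:2,0],s['joints'],s['opening'])
C=cloud(ci,d); hsv=cv2.cvtColor(p,cv2.COLOR_RGB2HSV)
m=((hsv[...,0]<15)&(hsv[...,1]>90)&(d>0)&(C[...,2]>.025)&(C[...,2]<.06)).astype(np.uint8)
k,l,st,ce=cv2.connectedComponentsWithStats(m)
for i in range(1,k):
    if st[i,4]>500:
        P=C[l==i]; r=cv2.minAreaRect(P[:,:2].astype(np.float32)*1000); print(st[i],ce[i],r,'zmed',np.median(P[:,2]),'x',np.percentile(P[:,0],[1,99]),'y',np.percentile(P[:,1],[1,99]))
E
python3 look2.py w4
```

```text
[ 0.57367677 -0.26836645  0.24254936] [-0.87425786 -0.48546124] [-1.91285412e-01  4.23959198e-01  3.78650745e-01  9.97938539e-06
 -1.52646811e+00 -8.72620766e-01] 0.9994300526035619
[ 266  127   53  142 6589] [291.81878889 196.84899074] ((624.8357543945312, -275.3398132324219), (159.54005432128906, 55.0872802734375), 27.715404510498047) zmed 0.03677943291414143 x [0.55384907 0.69229907] y [-0.32315247 -0.22810737]
```

View pics/w4.png

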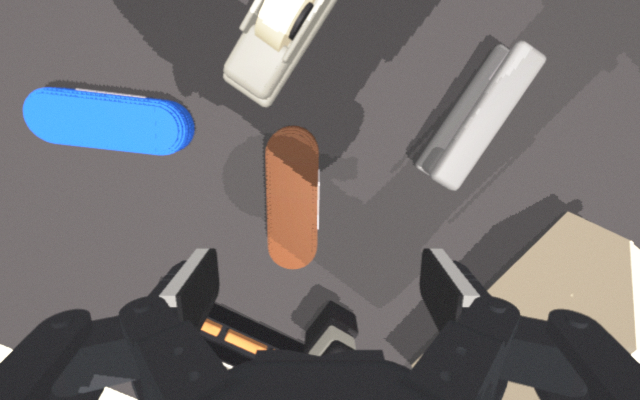

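The brown case is at (292,197), aligned with the tool. The dispenser's near corner at (265,103) stays clear behind it. I'll move over the rear part (36 mm behind centre) and descend.

Call:
{"op": "carry_out", "data": {"increments": [{"offset": [-6, -29, 0], "yaw": 0}, {"offset": [0, 0, 40], "yaw": 0}, {"offset": [0, 0, 50], "yaw": 0}, {"offset": [0, 0, 50], "yaw": 0}, {"offset": [0, 0, 30], "yaw": 0}]}}

```text
time_s: 5.6
ee_pos: [0.5908, -0.2897, 0.0684]
eef_rot: [[-0.875, -0.484, -0.006], [-0.484, 0.875, 0.002], [0.004, 0.005, -1.0]]
force: [0.6, 0.5, 0.4]
opening: 0.999
```

Call:
{"op": "carry_out", "data": {"increments": [{"offset": [0, 0, 20], "yaw": 0}, {"offset": [0, 0, 20], "yaw": 0}, {"offset": [0, 0, 20], "yaw": 0}, {"offset": [0, 0, 8], "yaw": 0}, {"offset": [0, 0, 0], "yaw": 0}]}}

```text
time_s: 6.1
ee_pos: [0.5922, -0.2904, 0.0038]
eef_rot: [[-0.875, -0.485, -0.003], [-0.485, 0.875, 0.001], [0.002, 0.002, -1.0]]
force: [0.0, 0.1, -0.9]
opening: 0.998
```

```bash
python3 look2.py w5
```

```text
[ 0.592237   -0.29041885  0.00375527] [-0.8746221  -0.48480098] [-2.19714281e-01  6.13488487e-01  6.76300394e-02 -1.33540058e-04
 -1.02777812e+00 -8.44878135e-01] 0.9981728243298634
[  243   171   150   190 23837] [317.03653983 266.9734866 ] ((588.2999877929688, -294.76104736328125), (77.69530487060547, 55.41448211669922), 28.13730812072754) zmed 0.03668205680090303 x [0.55226204 0.62201355] y [-0.32526805 -0.26332226]
```

View pics/w5.png

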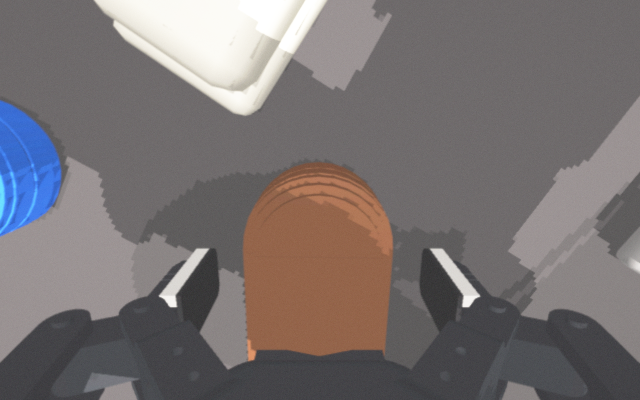

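The case is centred between the pads (columns 243–392, pads at 190 and 450). Closing.

Call:
{"op": "carry_out", "data": {"increments": [{"offset": [0, 0, 0], "yaw": 0}, {"offset": [0, 0, 0], "yaw": 0}, {"offset": [0, 0, 0], "yaw": 0}, {"offset": [0, 0, 0], "yaw": 0}, {"offset": [0, 0, 0], "yaw": 0}], "grip": 1, "squeeze": 90}}

```text
time_s: 6.65
ee_pos: [0.5942, -0.2911, 0.0068]
eef_rot: [[-0.874, -0.486, 0.003], [-0.486, 0.874, -0.001], [-0.002, -0.002, -1.0]]
force: [-0.5, 0.4, 5.8]
opening: 0.639
```

Call:
{"op": "carry_out", "data": {"increments": [{"offset": [0, 0, -20], "yaw": 0}, {"offset": [0, 0, -40], "yaw": 0}, {"offset": [0, 0, -50], "yaw": 0}, {"offset": [0, 0, -30], "yaw": 0}, {"offset": [0, 0, 0], "yaw": 0}]}}

```text
time_s: 7.15
ee_pos: [0.5956, -0.2919, 0.1514]
eef_rot: [[-0.874, -0.486, 0.01], [-0.486, 0.874, -0.004], [-0.007, -0.008, -1.0]]
force: [-0.1, 0.1, -0.0]
opening: 0.643
```

```bash
python3 look2.py w6; python3 - <<'E'
from h import *
for n in ('scene',):
    p,d=viewer.grab_frame(n); ci=viewer.camera_info(n); np.savez('s6.npz',p=p,d=d)
    C=cloud(ci,d); s=read_state(); print(s['force'],s['torque'])
    u=project(ci,s['ee_pos'])[0].astype(int); print(u)
    a=p[max(0,u[1]-70):u[1]+70,max(0,u[0]-100):u[0]+100]
    cv2.imwrite('pics/s6.png',cv2.resize(a,None,fx=4,fy=4,interpolation=cv2.INTER_CUBIC)[:,:,::-1])
    hsv=cv2.cvtColor(p,cv2.COLOR_RGB2HSV)
    m=((hsv[...,0]<15)&(hsv[...,1]>90)&(d>0)&(np.hypot(C[...,0]-s['ee_pos'][0],C[...,1]-s['ee_pos'][1])<.16)&(C[...,2]>.05))
    P=C[m]; r=cv2.minAreaRect(P[:,:2].astype(np.float32)*1000); print(len(P),r,np.percentile(P[:,2],[2,50,98]))
    # tilt: fit top height along tool -x
    ax=-s['eef_rot'][:2,0]; t=(P[:,:2]-s['ee_pos'][:2])@ax
    for a in np.arange(-.05,.13,.02):
        k=(t>a)&(t<a+.02); 
        if k.sum()>5: print(round(a,3),k.sum(),np.round(np.percentile(P[k,2],[5,50,90]),4))
E
```

```text
[ 0.59556806 -0.29193479  0.15135583] [-0.87412947 -0.48564777] [-0.21986888  0.50261026  0.27272118  0.00174189 -1.33053419 -0.84424396] 0.6431291057823354
[-0.432994    0.1566358  -2.24985413] [-0.02328906  0.09830742  0.00756025]
[272 268]
579 ((629.3109130859375, -277.9601135253906), (157.08001708984375, 73.92794036865234), 43.472896575927734) [0.15107705 0.17676729 0.18515026]
-0.05 22 [0.1706 0.1742 0.1803]
-0.03 6 [0.1771 0.1787 0.1841]
-0.01 6 [0.1758 0.1774 0.2176]
0.01 102 [0.1569 0.1773 0.1826]
0.03 103 [0.1582 0.1769 0.1822]
0.05 105 [0.159  0.1767 0.1819]
0.07 104 [0.1569 0.1768 0.1813]
0.09 101 [0.1551 0.1759 0.1822]
0.11 30 [0.1587 0.1731 0.1798]
```

View pics/s6.png

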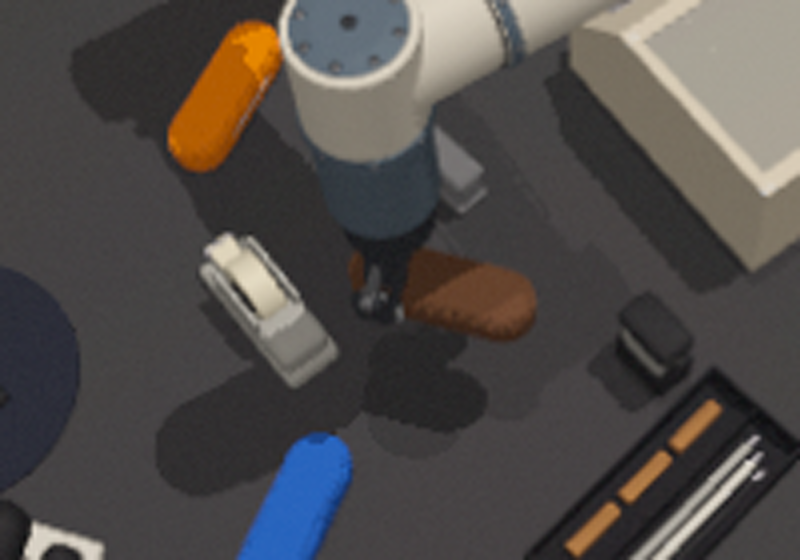

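The case is held level (top about 26 mm above the TCP, flat along its length) and nothing else moved. I'll lift, turn to the box's heading and go to the pre-insertion point.

Call:
{"op": "carry_out", "data": {"increments": [{"offset": [0, 0, -30], "yaw": 0.13}, {"offset": [0, 0, -35], "yaw": 0.13}, {"offset": [0, 0, -35], "yaw": 0.13}, {"offset": [0, 0, 0], "yaw": 0.13}, {"offset": [0, 0, 0], "yaw": 0.12}]}}

```text
time_s: 7.75
ee_pos: [0.593, -0.2904, 0.2442]
eef_rot: [[-0.99, 0.138, -0.001], [0.138, 0.99, 0.001], [0.001, 0.001, -1.0]]
force: [-0.3, -0.4, -1.7]
opening: 0.642
```

Call:
{"op": "carry_out", "data": {"increments": [{"offset": [16, 25, 0], "yaw": 0}, {"offset": [24, 38, 0], "yaw": 0}, {"offset": [26, 42, 0], "yaw": 0}, {"offset": [26, 42, 0], "yaw": 0}, {"offset": [26, 42, 0], "yaw": 0}]}}

```text
time_s: 8.25
ee_pos: [0.4992, -0.0861, 0.2429]
eef_rot: [[-0.991, 0.133, -0.004], [0.133, 0.991, 0.0], [0.004, -0.0, -1.0]]
force: [0.4, 1.6, -0.8]
opening: 0.636
```

Call:
{"op": "carry_out", "data": {"increments": [{"offset": [26, 42, 0], "yaw": 0}, {"offset": [26, 42, 0], "yaw": 0}, {"offset": [26, 42, 0], "yaw": 0}, {"offset": [26, 42, 0], "yaw": 0}, {"offset": [26, 42, 0], "yaw": 0}]}}

```text
time_s: 8.75
ee_pos: [0.3982, 0.1388, 0.2434]
eef_rot: [[-0.991, 0.133, -0.003], [0.133, 0.991, -0.001], [0.003, -0.002, -1.0]]
force: [1.9, 0.9, -1.0]
opening: 0.639
```

Call:
{"op": "carry_out", "data": {"increments": [{"offset": [26, 42, 0], "yaw": 0}, {"offset": [24, 38, 0], "yaw": 0}, {"offset": [14, 20, 0], "yaw": 0}, {"offset": [0, 0, 0], "yaw": 0}]}}

```text
time_s: 9.15
ee_pos: [0.3481, 0.247, 0.2431]
eef_rot: [[-0.992, 0.129, -0.003], [0.129, 0.992, -0.002], [0.003, -0.003, -1.0]]
force: [0.9, -0.2, -0.8]
opening: 0.641
```

```bash
cat > st.py <<'E'
from bx import *
q=np.load('q.npy'); s=read_state(); b=tobox(s['ee_pos'],q)
R=s['eef_rot']; print(s['time_s'],'tcp box',b.round(4),'head err deg',np.degrees(np.arctan2(-R[1,0],-R[0,0])-q[2]).round(2),'f',s['force'].round(1),'op',s['opening'].round(3),'j6',s['joints'][5].round(2))
E
python3 st.py
```

```text
Traceback (most recent call last):
  File "st.py", line 3, in <module>
    R=s['eef_rot']; print(s['time_s'],'tcp box',b.round(4),'head err deg',np.degrees(np.arctan2(-R[1,0],-R[0,0])-q[2]).round(2),'f',s['force'].round(1),'op',s['opening'].round(3),'j6',s['joints'][5].round(2))
                                                                                                                                                             ^^^^^^^^^^^^^^^^^^
AttributeError: 'float' object has no attribute 'round'
```

Call:
{"op": "carry_out", "data": {"increments": [{"offset": [0, 0, 30], "yaw": 0}, {"offset": [0, 0, 45], "yaw": 0}, {"offset": [0, 0, 40], "yaw": 0}, {"offset": [0, 0, 27], "yaw": 0}, {"offset": [0, 0, 0], "yaw": 0}]}}

```text
time_s: 9.65
ee_pos: [0.3476, 0.2416, 0.0986]
eef_rot: [[-0.991, 0.134, -0.007], [0.134, 0.991, -0.008], [0.006, -0.009, -1.0]]
force: [-0.9, -0.6, -0.8]
opening: 0.642
```

```bash
sed -i "s/s\['opening'\].round(3)/round(s['opening'],3)/" st.py; python3 st.py; cat > casefit.py <<'E'
import sys
from ov import *
from bx import tobox
n=sys.argv[1]; s=read_state(); b0=tobox(s['ee_pos'],q)
for cam in ('top','scene'):
    p,d=viewer.grab_frame(cam); ci=viewer.camera_info(cam); C=cloud(ci,d); B=tobox(C,q)
    hsv=cv2.cvtColor(p,cv2.COLOR_RGB2HSV)
    x,y,z=B[...,0],B[...,1],B[...,2]
    m=((hsv[...,0]<15)&(hsv[...,1]>90)&(d>0)&(abs(y)<.09)&(abs(x-b0[0]-.036)<.12)&(z>.05)&(z<.2))
    P=B[m]; print(cam,len(P))
    if len(P)>20:
        print(np.round(cv2.minAreaRect(P[:,:2].astype(np.float32)*1000)[0],1),'x',np.percentile(P[:,0],[1,99]).round(4),'y',np.percentile(P[:,1],[1,99]).round(4),'z',np.percentile(P[:,2],[2,50,95]).round(4))
        for a in np.arange(b0[0]-.05,b0[0]+.13,.02):
            k=(P[:,0]>a)&(P[:,0]<a+.02)
            if k.sum()>8: print(round(a,3),k.sum(),np.round(np.percentile(P[k,2],[5,50,90]),4))
    im=overlay(p,ci,4); u=project(ci,toworld([[0,0,.11]]))[0]*4; u=u.astype(int)
    cv2.imwrite(f'pics/{n}_{cam}.png',im[max(0,u[1]-280):u[1]+240,max(0,u[0]-380):u[0]+380,::-1])
E
python3 casefit.py c7
```

```text
9.65 tcp box [-0.1685 -0.0048  0.0986] head err deg 0.04 f [-0.9 -0.6 -0.8] op 0.642 j6 -2.68
top 407
[-132.4   -6.8] x [-0.2103 -0.0551] y [-0.0342  0.0187] z [0.1154 0.1282 0.1342]
-0.218 40 [0.1153 0.1264 0.1326]
-0.198 28 [0.1166 0.1283 0.1331]
-0.158 11 [0.1183 0.1265 0.1309]
-0.138 39 [0.1164 0.1276 0.133 ]
-0.118 77 [0.1202 0.1291 0.1321]
-0.098 105 [0.121  0.1283 0.1331]
-0.078 95 [0.1228 0.1284 0.1319]
-0.058 12 [0.1202 0.1267 0.1301]
scene 416
[-113.5   -6.4] x [-0.1758 -0.0487] y [-0.0333  0.021 ] z [0.102  0.1306 0.1386]
-0.178 31 [0.1264 0.1312 0.1361]
-0.158 69 [0.1038 0.1318 0.139 ]
-0.138 75 [0.1155 0.1303 0.1364]
-0.118 57 [0.1082 0.1298 0.1353]
-0.098 72 [0.1123 0.1308 0.1364]
-0.078 68 [0.106  0.1298 0.1353]
-0.058 42 [0.1101 0.1252 0.1352]
```

View pics/c7_scene.png

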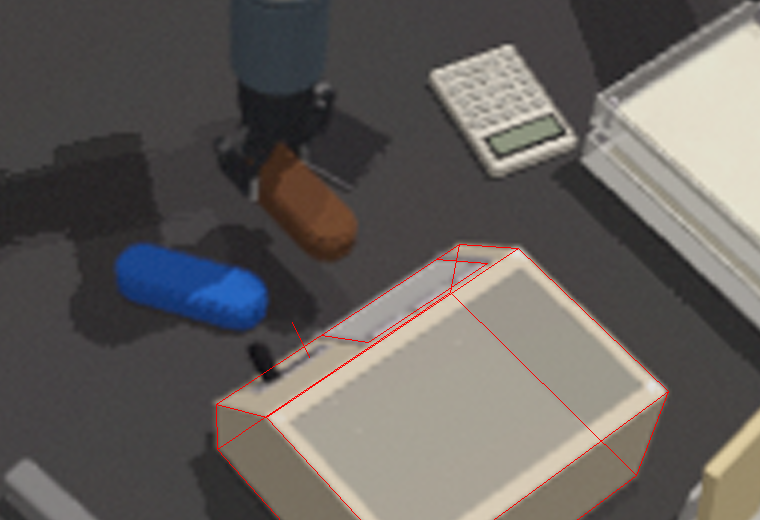

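View pics/c7_top.png

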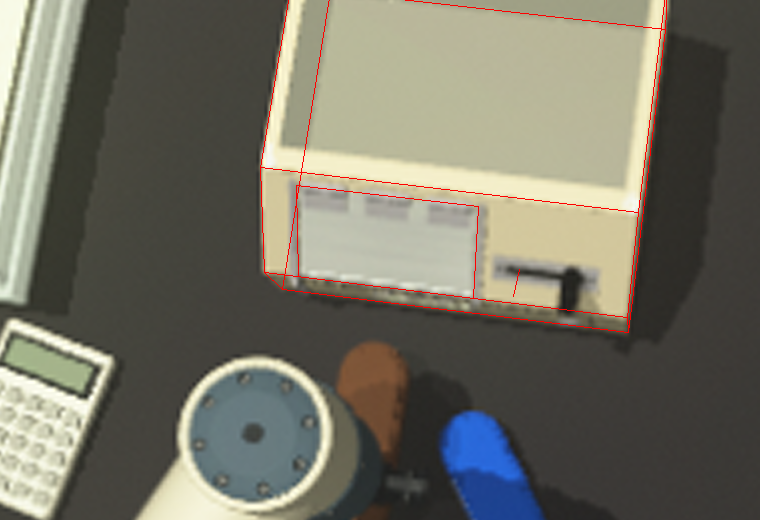

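The case is at box x -0.132 and y -0.007, top at about 0.129 so the underside is about 6 mm above the sill, and aligned with the box. The bolt is drawn back (grip at (570,290) in the top crop). Going in.

Call:
{"op": "carry_out", "data": {"increments": [{"offset": [-15, 5, 0], "yaw": 0}, {"offset": [-20, 0, 0], "yaw": 0}, {"offset": [-20, 0, 0], "yaw": 0}, {"offset": [-20, 0, 0], "yaw": 0}, {"offset": [-15, 0, 0], "yaw": 0}]}}

```text
time_s: 10.25
ee_pos: [0.4417, 0.2386, 0.1048]
eef_rot: [[-0.991, 0.133, 0.002], [0.133, 0.991, 0.002], [-0.001, 0.002, -1.0]]
force: [-1.8, -0.2, 0.2]
opening: 0.639
```

Call:
{"op": "carry_out", "data": {"increments": [{"offset": [-10, 0, 0], "yaw": 0}, {"offset": [-10, 0, 0], "yaw": 0}, {"offset": [-10, 0, 0], "yaw": 0}, {"offset": [-10, 0, 0], "yaw": 0}, {"offset": [-10, 0, 0], "yaw": 0}]}}

```text
time_s: 10.75
ee_pos: [0.4869, 0.2311, 0.1016]
eef_rot: [[-0.991, 0.133, -0.007], [0.133, 0.991, -0.001], [0.006, -0.002, -1.0]]
force: [-7.2, 0.9, -3.6]
opening: 0.641
```

```bash
python3 st.py;python3 casefit.py c8
```

```text
10.75 tcp box [-0.029   0.0035  0.1016] head err deg 0.11 f [-7.2  0.9 -3.6] op 0.641 j6 -2.43
top 224
[-3.7 -6.2] x [-0.0721  0.0618] y [-0.025   0.0233] z [0.1133 0.1316 0.1377]
-0.079 53 [0.1085 0.1283 0.1351]
-0.059 55 [0.1267 0.1318 0.1373]
0.001 18 [0.1248 0.1305 0.135 ]
0.021 34 [0.1248 0.1323 0.1363]
0.041 55 [0.1264 0.1324 0.1362]
scene 281
[8.2 1.2] x [-0.0338  0.0507] y [-0.026   0.0295] z [0.1071 0.1305 0.1377]
-0.039 29 [0.1279 0.1311 0.1338]
-0.019 79 [0.1094 0.1305 0.1387]
0.001 69 [0.1132 0.1304 0.1355]
0.021 73 [0.113  0.1297 0.1349]
0.041 31 [0.1202 0.1302 0.1345]
```

View pics/c8_scene.png

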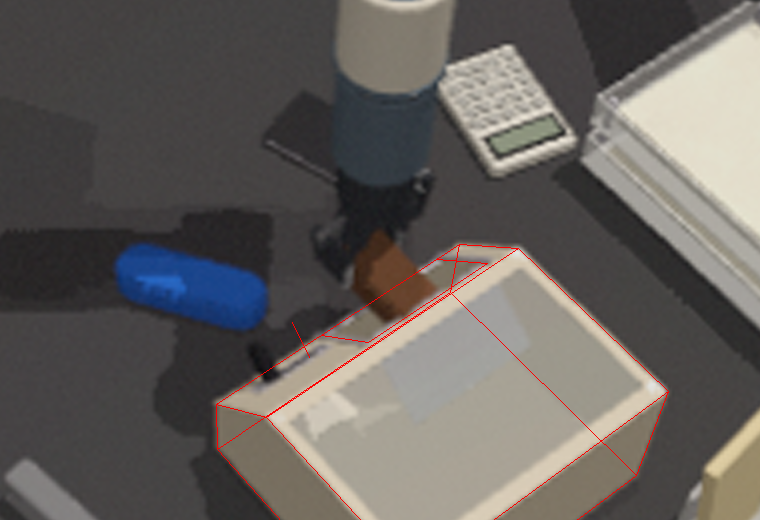

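The flap (pale plate under the roof at (455,350)) is swung in with the case under it, force about 7 N. Continuing.

Call:
{"op": "carry_out", "data": {"increments": [{"offset": [-10, 0, 0], "yaw": 0}, {"offset": [-12, 0, 0], "yaw": 0}, {"offset": [-12, 0, 0], "yaw": 0}, {"offset": [-12, 0, 0], "yaw": 0}, {"offset": [-4, 0, 0], "yaw": 0}]}}

```text
time_s: 11.35
ee_pos: [0.5406, 0.2249, 0.1032]
eef_rot: [[-0.991, 0.133, 0.001], [0.133, 0.991, 0.0], [-0.001, 0.0, -1.0]]
force: [-2.7, -0.4, -3.4]
opening: 0.641
```

```bash
python3 st.py;python3 casefit.py c9; python3 look.py w9
```

```text
11.35 tcp box [0.025  0.0046 0.1032] head err deg 0.11 f [-2.7 -0.4 -3.4] op 0.641 j6 -2.37
top 119
[ 17.  -11.5] x [-0.0181  0.0605] y [-0.0222  0.0259] z [0.1209 0.1328 0.14  ]
-0.025 52 [0.121  0.1303 0.1382]
-0.005 62 [0.1277 0.134  0.1381]
scene 98
[35.8  4.1] x [0.0174 0.0543] y [-0.0242  0.0323] z [0.1219 0.1334 0.1547]
0.015 36 [0.1253 0.1326 0.1387]
0.035 61 [0.1237 0.1351 0.143 ]
[0.54060489 0.22493745 0.10332221] [ 6.61852353e-01  3.91052821e-01 -3.14376423e-02  1.21671087e-03
 -1.14666333e+00 -2.36686448e+00] 0.6406818350665757
```

View pics/c9_scene.png

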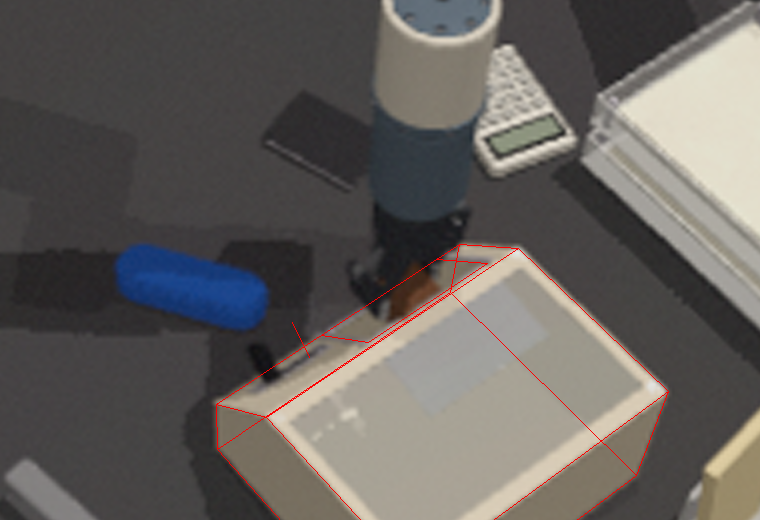

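View pics/w9.png

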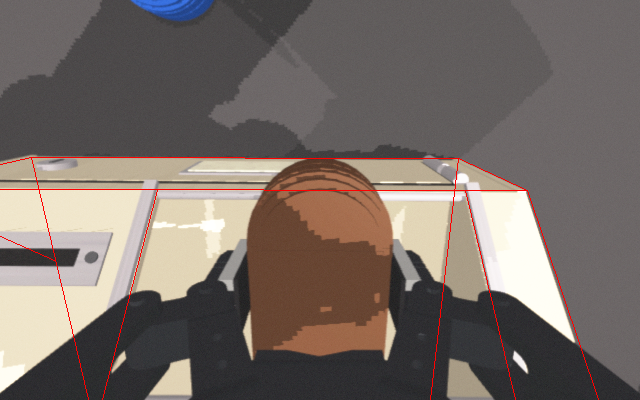

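The fingers fit inside the opening and the case's rear end is still about 20 mm outside the sill ((320,160) in the wrist picture). Creeping further in, watching the force.

Call:
{"op": "carry_out", "data": {"increments": [{"offset": [-5, 0, 0], "yaw": 0}, {"offset": [-5, 0, 0], "yaw": 0}, {"offset": [0, 0, 0], "yaw": 0}]}}

```text
time_s: 11.8
ee_pos: [0.5497, 0.2237, 0.1032]
eef_rot: [[-0.991, 0.133, 0.001], [0.133, 0.991, 0.0], [-0.001, 0.0, -1.0]]
force: [0.0, -1.1, -4.0]
opening: 0.643
```

Call:
{"op": "carry_out", "data": {"increments": [{"offset": [-4, 0, 0], "yaw": 0}, {"offset": [-3, 0, 0], "yaw": 0}, {"offset": [0, 0, 0], "yaw": 0}]}}

```text
time_s: 12.1
ee_pos: [0.5566, 0.2227, 0.1031]
eef_rot: [[-0.991, 0.133, 0.001], [0.133, 0.991, 0.0], [-0.001, 0.0, -1.0]]
force: [-0.5, 0.3, -3.7]
opening: 0.642
```

```bash
python3 st.py; python3 look.py w10
```

```text
12.1 tcp box [0.0411 0.0047 0.1031] head err deg 0.13 f [-0.5  0.3 -3.7] op 0.642 j6 -2.35
[0.55655206 0.2227499  0.1031211 ] [ 6.41413389e-01  4.17434749e-01  9.45498443e-03  3.68419489e-04
 -1.16229652e+00 -2.34561391e+00] 0.6423144153207133
```

View pics/w10.png

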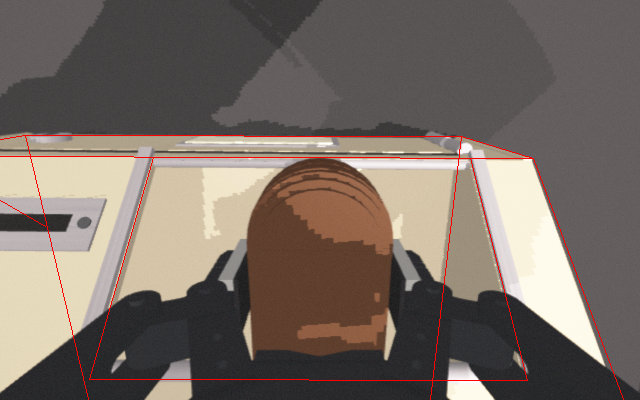

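Call:
{"op": "carry_out", "data": {"increments": [{"offset": [-3, 0, 0], "yaw": 0}, {"offset": [-2, 0, 0], "yaw": 0}, {"offset": [0, 0, 0], "yaw": 0}]}}

```text
time_s: 12.45
ee_pos: [0.5612, 0.2221, 0.103]
eef_rot: [[-0.991, 0.133, 0.0], [0.133, 0.991, -0.0], [-0.0, -0.0, -1.0]]
force: [-0.2, 0.2, -4.6]
opening: 0.64
```

Call:
{"op": "carry_out", "data": {"increments": [{"offset": [-2, 0, 0], "yaw": 0}, {"offset": [-2, 0, 0], "yaw": 0}, {"offset": [0, 0, 0], "yaw": 0}]}}

```text
time_s: 12.75
ee_pos: [0.5652, 0.2215, 0.1031]
eef_rot: [[-0.991, 0.133, 0.0], [0.133, 0.991, -0.0], [-0.0, -0.0, -1.0]]
force: [0.3, 0.6, -3.1]
opening: 0.646
```

No contact, force under 1 N sideways, and the case's rear end is now about 5 mm inside the sill. Going 2 mm more, then release.

Call:
{"op": "carry_out", "data": {"increments": [{"offset": [-2, 0, 0], "yaw": 0}, {"offset": [0, 0, 0], "yaw": 0}]}}

```text
time_s: 12.95
ee_pos: [0.567, 0.2213, 0.103]
eef_rot: [[-0.991, 0.133, -0.0], [0.133, 0.991, -0.0], [0.0, -0.0, -1.0]]
force: [-2.0, -0.3, -4.1]
opening: 0.64
```

Call:
{"op": "carry_out", "data": {"increments": [{"offset": [0, 0, 0], "yaw": 0}, {"offset": [0, 0, 0], "yaw": 0}, {"offset": [0, 0, 0], "yaw": 0}, {"offset": [0, 0, 0], "yaw": 0}, {"offset": [0, 0, 0], "yaw": 0}], "grip": -1}}

```text
time_s: 13.45
ee_pos: [0.5671, 0.2214, 0.1034]
eef_rot: [[-0.991, 0.133, 0.001], [0.133, 0.991, 0.0], [-0.001, 0.0, -1.0]]
force: [-0.1, -0.2, 0.2]
opening: 1.001
```

```bash
python3 st.py; python3 casefit.py c11; python3 look.py w11
```

```text
13.45 tcp box [0.0518 0.0047 0.1034] head err deg 0.14 f [-0.1 -0.2  0.2] op 1.001 j6 -2.33
top 198
[20.4  2. ] x [-0.0046  0.0453] y [-0.0221  0.029 ] z [0.0999 0.1138 0.1239]
0.002 96 [0.1038 0.1171 0.1241]
0.022 69 [0.1061 0.1142 0.1201]
scene 17
[0.56698404 0.22132403 0.10321018] [ 6.28714287e-01  4.34328796e-01  3.65390049e-02  1.28719950e-04
 -1.17271589e+00 -2.33272552e+00] 0.9974875078882691
```

View pics/w11.png

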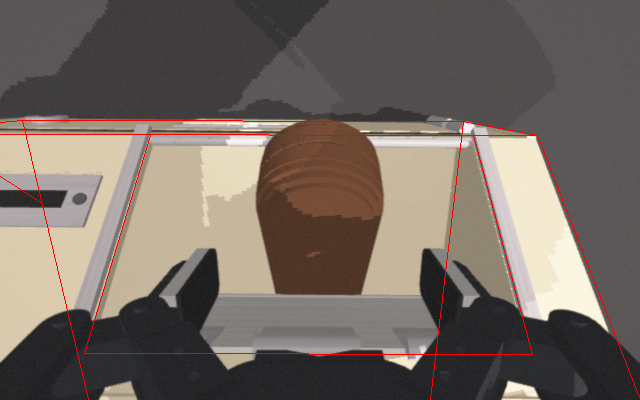

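View pics/c11_scene.png

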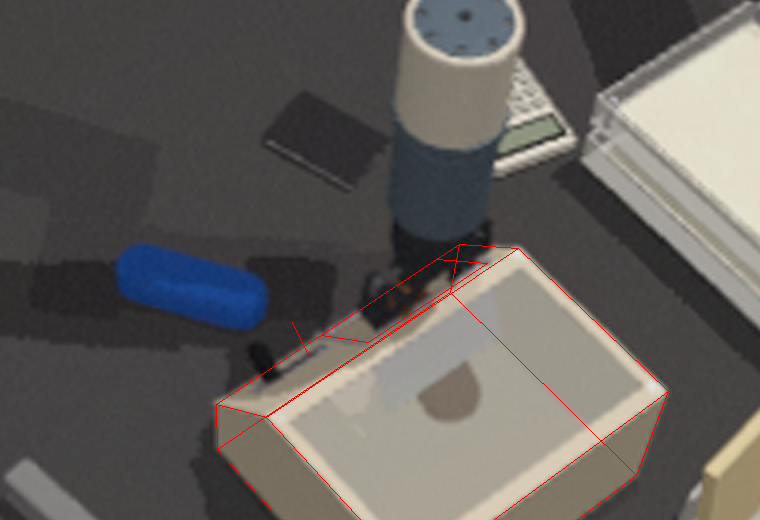

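The case is leaning: nose on the box floor, rear end ((320,125) in the wrist picture) hung on the sill, flap lying on top. I'll back out, shut the fingers and push the rear end in.

Call:
{"op": "carry_out", "data": {"increments": [{"offset": [15, 0, 0], "yaw": 0}, {"offset": [25, 0, 0], "yaw": 0}, {"offset": [25, 0, 0], "yaw": 0}, {"offset": [25, 0, 0], "yaw": 0}, {"offset": [25, -4, 0], "yaw": 0}]}}

```text
time_s: 14.1
ee_pos: [0.4515, 0.2329, 0.1031]
eef_rot: [[-0.991, 0.133, 0.0], [0.133, 0.991, 0.0], [-0.0, 0.0, -1.0]]
force: [-0.6, 0.4, 0.2]
opening: 0.998
```

Call:
{"op": "carry_out", "data": {"increments": [{"offset": [0, 0, 6], "yaw": 0}, {"offset": [0, 0, 4], "yaw": 0}, {"offset": [0, 0, 0], "yaw": 0}, {"offset": [0, 0, 0], "yaw": 0}, {"offset": [0, 0, 0], "yaw": 0}], "grip": 1, "squeeze": 40}}

```text
time_s: 14.6
ee_pos: [0.4529, 0.2326, 0.093]
eef_rot: [[-0.991, 0.133, 0.0], [0.133, 0.991, -0.0], [-0.0, -0.0, -1.0]]
force: [-0.3, 0.2, 0.0]
opening: 0.141
```

```bash
python3 st.py; python3 casefit.py c12; python3 look.py w12
```

```text
14.6 tcp box [-0.0629  0.0004  0.093 ] head err deg 0.1 f [-0.3  0.2  0. ] op 0.141 j6 -2.49
top 232
[36.8  2.9] x [0.0006 0.07  ] y [-0.0231  0.0281] z [0.085  0.1062 0.1227]
-0.013 13 [0.1022 0.1099 0.1148]
0.007 55 [0.1042 0.1189 0.1244]
0.027 76 [0.1014 0.1086 0.116 ]
0.047 77 [0.0882 0.0956 0.103 ]
scene 123
[18.2  2.2] x [-0.0037  0.0412] y [-0.0232  0.0266] z [0.0911 0.1134 0.1232]
-0.013 13 [0.0969 0.1037 0.1174]
0.007 66 [0.092  0.1155 0.1231]
0.027 44 [0.1004 0.1106 0.1173]
[0.45276874 0.23259613 0.09307106] [ 7.82790279e-01  2.62886243e-01 -2.47649406e-01  6.69997950e-05
 -1.06020358e+00 -2.48729999e+00] 0.0028276393902991965
```

View pics/w12.png

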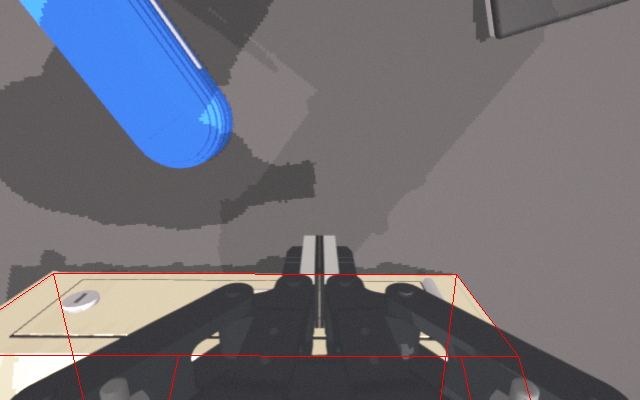

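View pics/c12_scene.png

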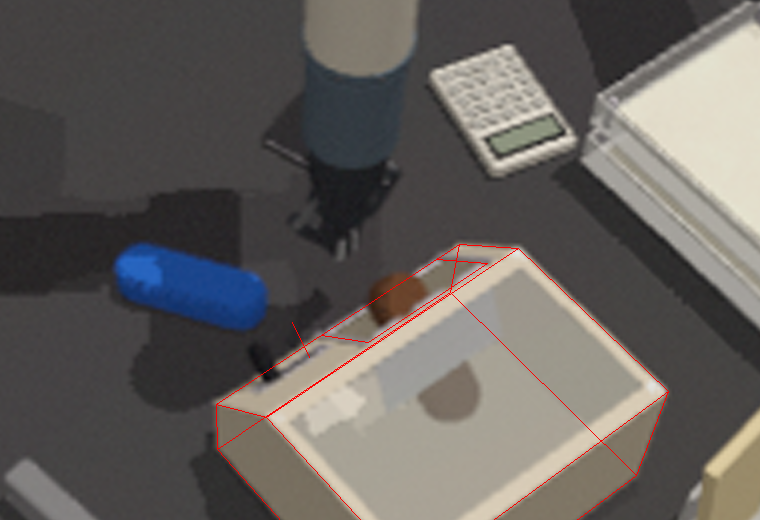

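The fingers are shut and the case's rear end sits at box x ≈ -0.01, z 0.09–0.12. Pushing straight in at z ≈ 0.093.

Call:
{"op": "carry_out", "data": {"increments": [{"offset": [-15, 0, 0], "yaw": 0}, {"offset": [-15, 0, 0], "yaw": 0}, {"offset": [-10, 0, 0], "yaw": 0}, {"offset": [-10, 0, 0], "yaw": 0}, {"offset": [-10, 0, 0], "yaw": 0}]}}

```text
time_s: 15.25
ee_pos: [0.5115, 0.2244, 0.0927]
eef_rot: [[-0.991, 0.133, -0.002], [0.133, 0.991, -0.0], [0.002, -0.001, -1.0]]
force: [-3.2, 0.7, 1.5]
opening: 0.001
```

Call:
{"op": "carry_out", "data": {"increments": [{"offset": [-10, 0, 0], "yaw": 0}, {"offset": [-10, 0, 0], "yaw": 0}, {"offset": [-10, 0, 0], "yaw": 0}, {"offset": [-8, 0, 0], "yaw": 0}, {"offset": [0, 0, 0], "yaw": 0}]}}

```text
time_s: 15.75
ee_pos: [0.5505, 0.2193, 0.0928]
eef_rot: [[-0.991, 0.134, 0.0], [0.134, 0.991, -0.0], [-0.0, -0.0, -1.0]]
force: [-1.9, 0.7, -0.2]
opening: 0.002
```

```bash
python3 st.py; python3 casefit.py c13
```

```text
15.75 tcp box [0.0355 0.0004 0.0928] head err deg 0.09 f [-1.9  0.7 -0.2] op 0.002 j6 -2.35
top 1
scene 0
```

View pics/c13_scene.png

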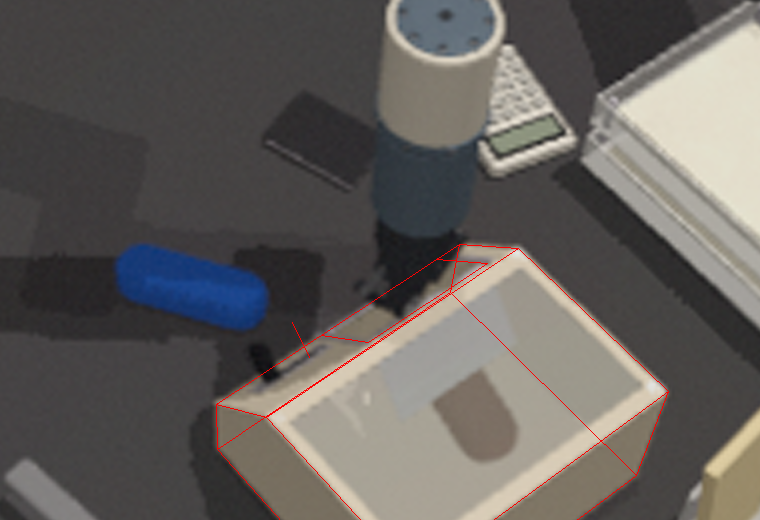

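View pics/c13_top.png

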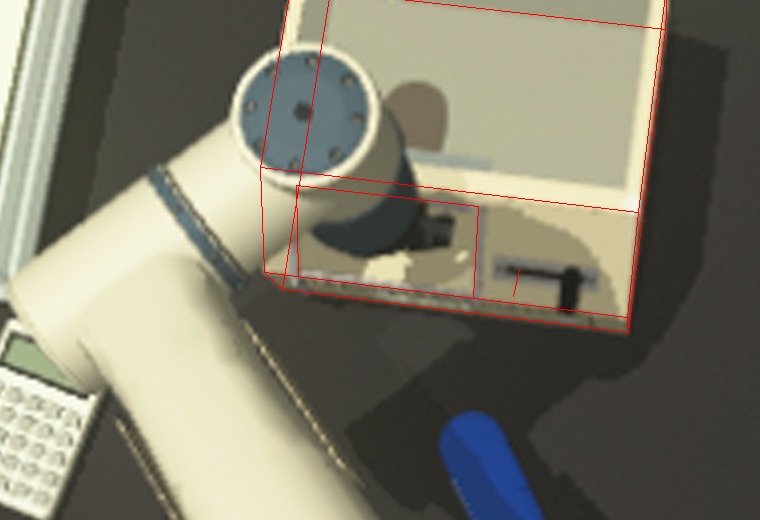

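The case nose has moved to the middle of the box ((480,420) in the scene crop). Checking its rear end with the wrist camera.

```bash
python3 look.py w13
```

```text
[0.54958664 0.21943323 0.09281944] [ 6.43864206e-01  4.12190072e-01 -2.68687213e-02  3.91495295e-05
 -1.13205670e+00 -2.34825046e+00] 0.00294664449360983
```

View pics/w13.png

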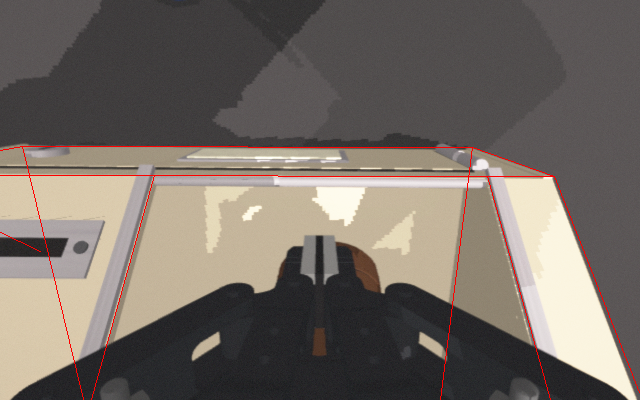

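Call:
{"op": "carry_out", "data": {"increments": [{"offset": [15, 0, 0], "yaw": 0}, {"offset": [20, 0, 0], "yaw": 0}, {"offset": [20, 0, 0], "yaw": 0}, {"offset": [25, 0, 0], "yaw": 0}, {"offset": [25, 0, 0], "yaw": 0}]}}

```text
time_s: 16.4
ee_pos: [0.4453, 0.234, 0.0937]
eef_rot: [[-0.991, 0.132, 0.002], [0.132, 0.991, 0.001], [-0.002, 0.001, -1.0]]
force: [0.7, 0.5, 0.6]
opening: 0.002
```

```bash
python3 st.py; python3 casefit.py c14; python3 look.py w14
```

```text
16.4 tcp box [-0.0706  0.0007  0.0937] head err deg 0.15 f [0.7 0.5 0.6] op 0.002 j6 -2.5
top 0
scene 0
[0.4438678  0.23398334 0.09396151] [ 7.98011776e-01  2.47665558e-01 -2.66080020e-01  1.41676637e-04
 -1.05515488e+00 -2.49998002e+00] 0.0028161788852588167
```

View pics/c14_scene.png

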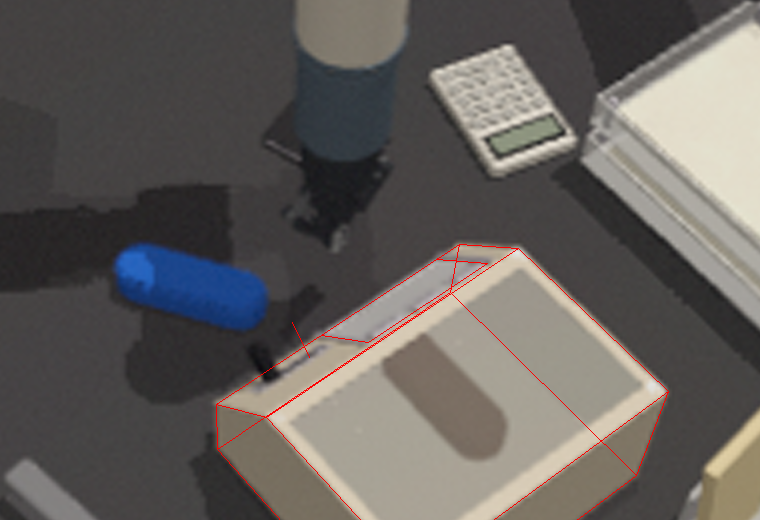

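View pics/c14_top.png

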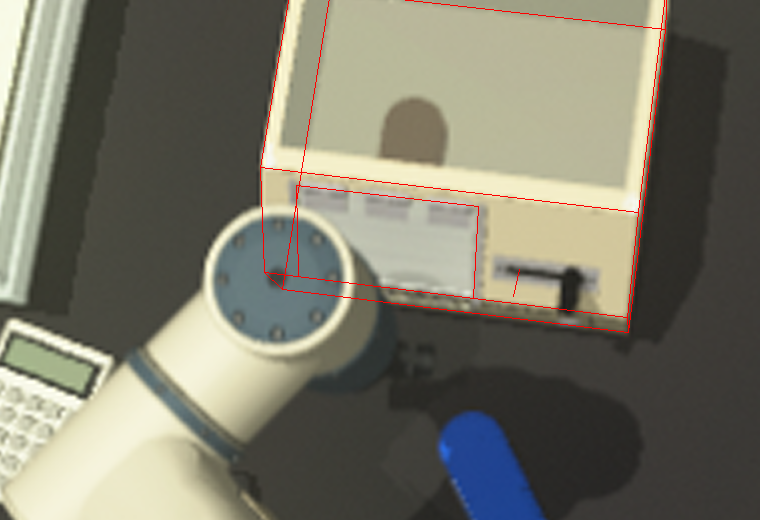

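The flap looks shut and the case lies on the floor of the box. I'll check the flap plane by depth and the case by its outline at floor height.

```bash
python3 - <<'E'
from ov import *
from bx import tobox
for cam in ('scene','wrist','top'):
    ci=viewer.camera_info(cam); p,d=viewer.grab_frame(cam); B=tobox(cloud(ci,d),q); x,y,z=B[...,0],B[...,1],B[...,2]
    r=(z-.085-x)/1.414
    m=(d>0)&(y>-.065)&(y<.065)&(x>.005)&(x<.06)&(z>.07)&(z<.16)
    if m.sum()>20:
        s=(x[m]+z[m]-.085)/1.414; A=np.polyfit(s,r[m],1); print(cam,m.sum(),'resid mm',np.percentile(r[m]*1000,[5,50,95]).round(1),'slope',A.round(3))
    if cam=='wrist': continue
    im=overlay(p,ci,4)
    # outline of case top at z=.042 & bottom z .004 for guess, through median silhouettes
    o,dd=rays(ci,[[0,0]])
    v,u=np.mgrid[0:400,0:640]; W=at_z(ci,np.c_[u.ravel(),v.ravel()],.042); Bz=tobox(W,q).reshape(400,640,3)
    R=at_z(ci,np.c_[u.ravel(),v.ravel()],.159); Rb=tobox(R,q).reshape(400,640,3)
    hsv=cv2.cvtColor(p,cv2.COLOR_RGB2HSV).astype(int)
    roof=(Rb[...,0]>.085)&(Rb[...,0]<.265)&(Rb[...,1]>-.19)&(Rb[...,1]<.09)
    m=roof&(hsv[...,2]<135)
    P=Bz[m]; print(cam,m.sum(),'hsv roof med',np.median(hsv[roof],axis=0),'x',np.percentile(P[:,0],[1,50,99]).round(3),'y',np.percentile(P[:,1],[1,50,99]).round(3))
E
```

```text
scene 198 resid mm [-3.3 -0.6  1.4] slope [ 0.015 -0.001]
scene 484 hsv roof med [ 20.  28. 167.] x [0.043 0.114 0.184] y [-0.035 -0.005  0.026]
top 580 resid mm [-5.2 -0.6  4.1] slope [ 0.025 -0.002]
top 204 hsv roof med [ 29.  43. 184.] x [0.122 0.145 0.174] y [-0.024  0.002  0.028]
```

View pics/w14.png

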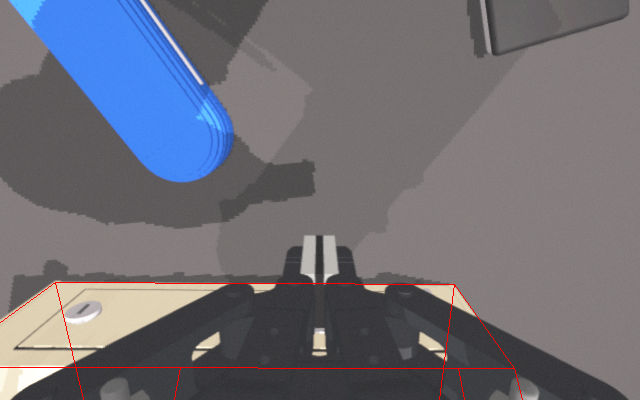

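The flap plane residual is -0.6 mm with a tilt under 0.03 rad, so it is shut. The case outline at floor height is box x ≈ 0.02–0.18, y ±0.028, so it lies flat inside. Next: bolt home.

Call:
{"op": "carry_out", "data": {"increments": [{"offset": [0, 0, -40], "yaw": 0}, {"offset": [0, -10, -50], "yaw": 0}, {"offset": [0, -30, -45], "yaw": 0}, {"offset": [-16, -40, 0], "yaw": 0}, {"offset": [-20, -40, 0], "yaw": 0}], "grip": -1}}

```text
time_s: 17.2
ee_pos: [0.4668, 0.1116, 0.2257]
eef_rot: [[-0.991, 0.131, 0.004], [0.131, 0.991, 0.002], [-0.004, 0.003, -1.0]]
force: [0.0, -0.8, -0.3]
opening: 0.848
```

Call:
{"op": "carry_out", "data": {"increments": [{"offset": [-20, -30, 0], "yaw": 0}, {"offset": [-20, -7, 0], "yaw": 0}, {"offset": [0, 0, 0], "yaw": 0}]}}

```text
time_s: 17.5
ee_pos: [0.5023, 0.0683, 0.2232]
eef_rot: [[-0.991, 0.137, 0.0], [0.137, 0.991, -0.001], [-0.0, -0.001, -1.0]]
force: [0.1, 0.4, -0.8]
opening: 1.001
```

```bash
python3 st.py; python3 look.py w15
```

```text
17.5 tcp box [ 0.0082 -0.1557  0.2232] head err deg -0.09 f [ 0.1  0.4 -0.8] op 1.001 j6 -2.15
[0.5022536  0.06829882 0.22323608] [ 4.45234048e-01  1.72255696e-01 -1.84462755e-02  7.44761034e-04
 -1.38038012e+00 -2.15320791e+00] 1.0009383749466283
grip 917 [[-0.0103, -0.1642, 0.1259], [0.0021, -0.1571, 0.1365], [0.0223, -0.15, 0.1439]]
```

View pics/w15.png

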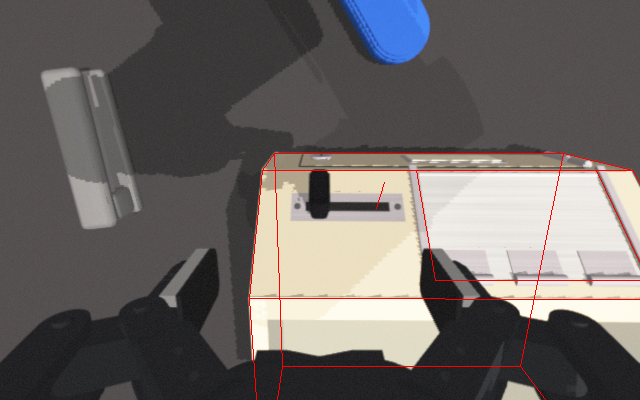

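The flap is shut (plate at (520,225)) and the grip at (319,193) is centred between the jaws. Descending and gripping.

Call:
{"op": "carry_out", "data": {"increments": [{"offset": [3, 0, 35], "yaw": 0}, {"offset": [2, 0, 40], "yaw": 0}, {"offset": [0, 0, 25], "yaw": 0}, {"offset": [0, 0, 11], "yaw": 0}, {"offset": [0, 0, 0], "yaw": 0}]}}

```text
time_s: 18.05
ee_pos: [0.4946, 0.071, 0.1118]
eef_rot: [[-0.991, 0.132, -0.002], [0.132, 0.991, -0.001], [0.002, -0.001, -1.0]]
force: [0.6, -0.3, 0.0]
opening: 0.996
```

Call:
{"op": "carry_out", "data": {"increments": [{"offset": [0, 0, 0], "yaw": 0}, {"offset": [0, 0, 0], "yaw": 0}, {"offset": [0, 0, 0], "yaw": 0}, {"offset": [0, 0, 0], "yaw": 0}, {"offset": [0, 0, 0], "yaw": 0}], "grip": 1, "squeeze": 30}}

```text
time_s: 18.55
ee_pos: [0.4955, 0.0707, 0.1133]
eef_rot: [[-0.991, 0.133, 0.001], [0.133, 0.991, -0.0], [-0.001, -0.0, -1.0]]
force: [-2.9, -1.0, 7.3]
opening: 0.159
```

Call:
{"op": "carry_out", "data": {"increments": [{"offset": [0, 8, 0], "yaw": 0}, {"offset": [0, 10, 0], "yaw": 0}, {"offset": [0, 10, 0], "yaw": 0}, {"offset": [0, 8, 0], "yaw": 0}, {"offset": [0, 5, 0], "yaw": 0}]}}

```text
time_s: 19.05
ee_pos: [0.5015, 0.1128, 0.1133]
eef_rot: [[-0.991, 0.132, 0.002], [0.132, 0.991, 0.0], [-0.002, 0.0, -1.0]]
force: [0.5, -2.3, 4.9]
opening: 0.158
```

```bash
python3 st.py; python3 look.py w16
```

```text
19.05 tcp box [ 0.0014 -0.1118  0.1133] head err deg 0.19 f [ 0.5 -2.3  4.9] op 0.158 j6 -2.23
[0.50148549 0.11276693 0.11327779] [ 5.26756837e-01  2.52508498e-01 -2.05196909e-01  7.16556662e-04
 -1.11167077e+00 -2.23013349e+00] 0.1581953866773311
grip 7252 [[-0.0118, -0.1388, 0.1195], [-0.0056, -0.113, 0.1416], [0.0162, -0.0878, 0.1596]]
```

View pics/w16.png

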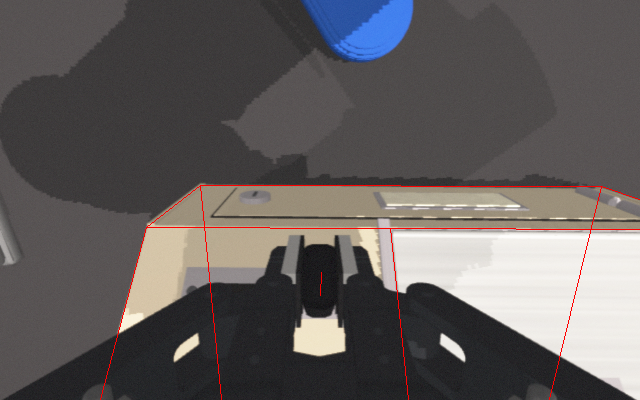

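The grip is now on the home mark (red line at (320,285)). I'll push a few millimetres more to feel the end stop.

Call:
{"op": "carry_out", "data": {"increments": [{"offset": [0, 2, 0], "yaw": 0}, {"offset": [0, 2, 0], "yaw": 0}, {"offset": [0, 0, 0], "yaw": 0}]}}

```text
time_s: 19.4
ee_pos: [0.5015, 0.1135, 0.1133]
eef_rot: [[-0.991, 0.132, -0.0], [0.132, 0.991, -0.005], [-0.001, -0.005, -1.0]]
force: [0.9, -12.2, 6.3]
opening: 0.154
```

The force rose to 12 N with hardly any movement, so the bolt is on its end stop. Easing off, releasing, lifting away and checking.

Call:
{"op": "carry_out", "data": {"increments": [{"offset": [0, -3, 0], "yaw": 0}, {"offset": [0, 0, 0], "yaw": 0}]}}

```text
time_s: 19.6
ee_pos: [0.5015, 0.1132, 0.1133]
eef_rot: [[-0.991, 0.133, 0.002], [0.133, 0.991, 0.001], [-0.002, 0.001, -1.0]]
force: [0.6, -2.6, 6.1]
opening: 0.157
```

Call:
{"op": "carry_out", "data": {"increments": [{"offset": [0, 0, 0], "yaw": 0}, {"offset": [0, 0, 0], "yaw": 0}, {"offset": [0, 0, 0], "yaw": 0}, {"offset": [0, 0, 0], "yaw": 0}, {"offset": [0, 0, -30], "yaw": 0}], "grip": -1}}

```text
time_s: 20.1
ee_pos: [0.498, 0.1119, 0.1391]
eef_rot: [[-0.991, 0.133, -0.009], [0.133, 0.991, -0.003], [0.008, -0.004, -1.0]]
force: [0.5, 0.2, 0.1]
opening: 0.985
```

Call:
{"op": "carry_out", "data": {"increments": [{"offset": [0, 0, -45], "yaw": 0}, {"offset": [0, 0, -50], "yaw": 0}, {"offset": [0, 0, 0], "yaw": 0}, {"offset": [0, 0, 0], "yaw": 0}, {"offset": [0, 0, 0], "yaw": 0}]}}

```text
time_s: 20.6
ee_pos: [0.5002, 0.1126, 0.2366]
eef_rot: [[-0.991, 0.133, -0.002], [0.133, 0.991, -0.0], [0.002, -0.001, -1.0]]
force: [-0.3, -0.6, 0.1]
opening: 1.001
```

```bash
python3 st.py; python3 look.py w17; python3 casefit.py c17
```

```text
20.6 tcp box [ 2.000e-04 -1.121e-01  2.366e-01] head err deg 0.13 f [-0.3 -0.6  0.1] op 1.001 j6 -2.23
[0.50021847 0.11255871 0.2366412 ] [ 5.26704433e-01  1.80888078e-01  2.66914100e-02 -6.98522456e-04
 -1.41852945e+00 -2.23060363e+00] 1.0014129780045316
grip 803 [[-0.0099, -0.1196, 0.126], [0.0021, -0.112, 0.1364], [0.0225, -0.1053, 0.1441]]
top 0
scene 0
```

View pics/w17.png

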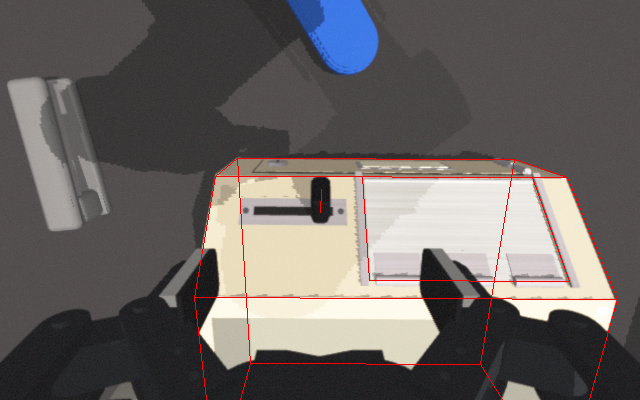

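View pics/c17_scene.png

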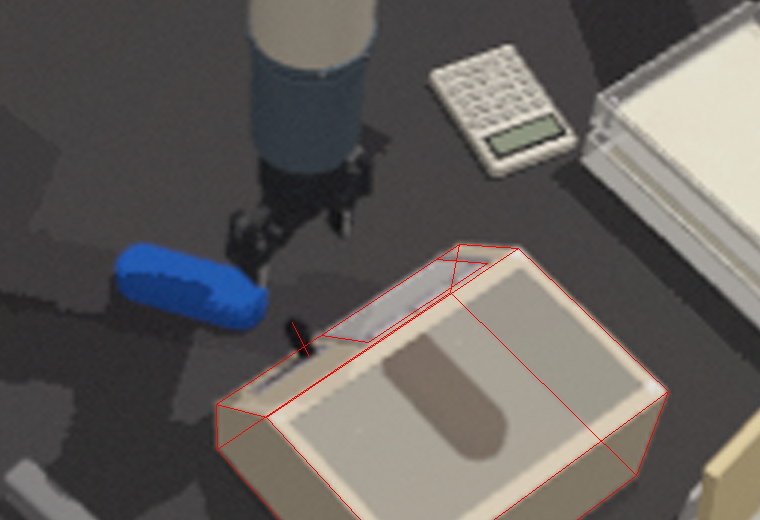

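The grip at (320,200) is exactly on the home mark (box y -0.112). The flap is shut, the case is unchanged on the floor of the box, and the arm is clear. Handing in.

```bash
python3 -c "
from rig import manip
print(manip.close_job())"
```

```text
the job is handed in; nothing more can be done
None
```

The brown spectacles case is inside the lost-property box with the flap shut and the bolt slid home. I handed the job in at about 21 s of the 67 s allowed, and no verdict was reported.

**What I did:** I drew the bolt back to about 44 mm, then gripped the case behind its middle and pushed it through the flap. When released, it hung with its rear end on the sill. I backed out, shut the fingers and pushed it fully in, after which the flap closed. Then I slid the bolt home until the force rose to 12 N at its end stop, released it and lifted clear.

**Last checks:**
- **Bolt:** the grip measured at box y = -0.112, which is exactly its home mark.
- **Flap:** by depth it was within about 1 mm of the sloping face and tilted less than 0.03 rad. I measured this before sliding the bolt home; the later pictures still showed it shut.
- **Case:** its outline, checked at floor height, ran from about x 0.02 to 0.18 and y ±0.03 in the box. The visible part was 0.04 to 0.18; the rear end is worked out from the case's length. It looked unchanged in the last picture.
- **Robot:** it was touching nothing.
- **Other things on the counter:** they looked unmoved in the pictures, but I did not measure their positions again at the end.

One reading disagreed slightly. The case's height in the grip came out 2–4 mm different between the camera and the pick-up height, so I kept about 6 mm of clearance over the sill.

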